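# Fill the empty cells of a flap-covered bottle crate and knock its lock pins home

## Task

Pack the grey bottle crate for the courier: stand every white bottle with a black cap that is on the counter in an empty cell of the crate, right down on the cell's floor; sprung flaps hide the cells and three of them already hold a jar, so feel for the empty ones. When all the bottles are in, lock the cover by knocking its two steel pins fully down with the round mallet (never with the hand itself) and stand the mallet upright back on its steel tray. Leave the specimen cup, the timer and the culture dish where they are.

Things in the scene. Friction and masses are not known exactly. Their poses are not given: they have to be found in the camera images.
- crate: Grey plastic crate with a white cover frame, fixed on the counter, 160 mm (its x) by 237 mm (its y) by 90 mm high. Origin: centre of its underside; x away from the robot at yaw 0, z up. Two rows of three square cells, 77 mm apart; cell floors 6 mm above the counter. The six cells are covered by sprung flaps; three of them hold a jar, out of sight.
- cell_1 (a point): Centre of the 65 x 65 mm opening of cell 1 (front row, left), level with the cover's top, 90 mm up; axes as the crate's. Two grey flaps meet in its middle along y; each swings down from its outer edge, yields to 1 N and springs shut when clear. It is empty to the floor or holds a small capped jar 50 mm wide, its top 32 mm below the cover's top.
- cell_2 (a point): Centre of the 65 x 65 mm opening of cell 2 (front row, middle), level with the cover's top, 90 mm up; axes as the crate's. Two grey flaps meet in its middle along y; each swings down from its outer edge, yields to 1 N and springs shut when clear. It is empty to the floor or holds a small capped jar 50 mm wide, its top 32 mm below the cover's top.
- cell_3 (a point): Centre of the 65 x 65 mm opening of cell 3 (front row, right), level with the cover's top, 90 mm up; axes as the crate's. Two grey flaps meet in its middle along y; each swings down from its outer edge, yields to 1 N and springs shut when clear. It is empty to the floor or holds a small capped jar 50 mm wide, its top 32 mm below the cover's top.
- cell_4 (a point): Centre of the 65 x 65 mm opening of cell 4 (back row, left), level with the cover's top, 90 mm up; axes as the crate's. Two grey flaps meet in its middle along y; each swings down from its outer edge, yields to 1 N and springs shut when clear. It is empty to the floor or holds a small capped jar 50 mm wide, its top 32 mm below the cover's top.
- cell_5 (a point): Centre of the 65 x 65 mm opening of cell 5 (back row, middle), level with the cover's top, 90 mm up; axes as the crate's. Two grey flaps meet in its middle along y; each swings down from its outer edge, yields to 1 N and springs shut when clear. It is empty to the floor or holds a small capped jar 50 mm wide, its top 32 mm below the cover's top.
- cell_6 (a point): Centre of the 65 x 65 mm opening of cell 6 (back row, right), level with the cover's top, 90 mm up; axes as the crate's. Two grey flaps meet in its middle along y; each swings down from its outer edge, yields to 1 N and springs shut when clear. It is empty to the floor or holds a small capped jar 50 mm wide, its top 32 mm below the cover's top.
- bottle_1_mid (a point): White round bottle with a black screw cap, 120 mm tall; body 56 mm across, shoulder up to 96 mm, then the cap, 35 mm across and 24 mm tall clear of the shoulder. 0.2 kg, give or take. The point is its centre, 60 mm above its underside; z up. In a cell it stands 36 mm proud of the cover, cap and shoulder. May be absent.
- bottle_2_mid (a point): White round bottle with a black screw cap, 120 mm tall; body 56 mm across, shoulder up to 96 mm, then the cap, 35 mm across and 24 mm tall clear of the shoulder. 0.2 kg, give or take. The point is its centre, 60 mm above its underside; z up. In a cell it stands 36 mm proud of the cover, cap and shoulder. May be absent.
- bottle_3_mid (a point): White round bottle with a black screw cap, 120 mm tall; body 56 mm across, shoulder up to 96 mm, then the cap, 35 mm across and 24 mm tall clear of the shoulder. 0.2 kg, give or take. The point is its centre, 60 mm above its underside; z up. In a cell it stands 36 mm proud of the cover, cap and shoulder. May be absent.
- pin_front_top (a point): Head of the front lock pin (front left lug of the crate), steel, 22 mm across. The point is the centre of its flat top face, which stands 112.5 mm above the counter when up and 98.5 mm when fully down, just above its steel collar (33 mm across, top at 96 mm).
- pin_back_top (a point): Head of the back lock pin (back right lug of the crate), steel, 22 mm across. The point is the centre of its flat top face, which stands 112.5 mm above the counter when up and 98.5 mm when fully down, just above its steel collar (33 mm across, top at 96 mm).
- pin_front (a joint): Travel of the front pin, m: 0 up, 0.014 fully down. Stiff: it takes about 12 to 14 N to move and stays where it is left.
- pin_back (a joint): Travel of the back pin, m: 0 up, 0.014 fully down. Stiff: it takes about 12 to 14 N to move and stays where it is left.
- mallet_mid (a point): Round hand mallet standing upright on its head: white nylon head 42 mm across and 52 mm high below, wooden handle 27 mm across (slimmer near the head) above, 136 mm tall in all, 0.25 kg. Its flat underside is the striking face. The point is on its axis, 68 mm above the underside; z points up along the handle.
- tray: Small steel instrument tray, fixed, 110 mm (its x) by 150 mm (its y); floor 3 mm thick, rim 12 mm high and 3 mm thick. Origin: centre of its underside.
- cup: Lidded white specimen cup, 49 mm across, 55 mm tall, bystander. Origin: centre of its underside.
- bench_timer: Bench timer, 60 x 64 x 23 mm, bystander. Origin: centre of its underside.
- dish: Covered culture dish, 93 mm across, 16 mm high, bystander. Origin: centre of its underside.
There are look-alikes about, which are no part of the job. Leave any blue or red look-alike of the part that bears bottle_2_mid alone.

How it is judged:
By the outcome, as a careful person would: the job done as asked, in the order asked, and still so for the second after the job is handed in, with the robot touching nothing.
Of jar_1, jar_2, jar_3, jar_4, jar_5, jar_6 only 3 to 3 are there at a start; the rules pass over those that are not, and their reading is None.
Of bottle_1, bottle_2, bottle_3 only 2 to 3 are there at a start; the rules pass over those that are not, and their reading is None.
At some moment in a run one of bottle_1, bottle_2, bottle_3 may be knocked a few centimetres aside while the robot is not near it.
It also fails if it takes over 210 s, if anything falls off the work surface, if the arm or the gripper's body presses on something with over 40 N, if the wrist force passes 120 N, or if a joint passes its speed limit or range.

## Robot

A 6-joint arm with a two-finger parallel gripper is mounted at the origin on a cart in front of the work surface, level with it; the furniture and walls round the work are solid. World frame = base frame: x ahead of the robot, y to its left, z up, the work surface at z = 0. Lengths are in mm, angles in rad, forces in N, time in s.
With the tool pointing down it reaches from about 300 to 775 mm from the base axis. Payload 14.6 kg.
Tool frame: the origin (TCP) lies midway between the tips of the shut fingers; the grasp point (between the pads) lies manip.grasp_offset behind it (manip.grasp_offset is the distance from the TCP to the grasp point, in mm); z points along the fingers, y is the direction in which the jaws open and shut (so a half turn about z gives the same grasp; the last joint's range is limited). The gripper opens to 94 mm and grips with 3 to 60 N. Pads are 16 mm wide; open, the fingers measure 119 mm over their backs; the gripper's body (75 mm by 177 mm) begins 78 mm behind the grasp point.
Start: joints at [-1.303, 0.3, 1.521, -0, 1.321, -0.067], TCP at [180.712, -519.454, 205.446] pointing down, gripper open.
Joint ranges: [-3.03, 3.03], [-0.79, 2.21], [0.23, 2.52], [-1.04, 4.18], [0, 3.07], [-2.55, 2.55]. Speed limits (rad/s): [2.22, 2.22, 2.57, 3.14, 3.14, 3.14].

## Interface

Orientations are given as [roll, pitch, yaw] about the fixed x, y, z axes, in that order (R = Rz(yaw) Ry(pitch) Rx(roll)).
In Python, from cell import monitor, vision, order, manip gives the robot as it stands.
- The arm moves only by the shell command python3 -m jog 'ROWS' [FORCE]. ROWS is JSON, a list of rows, each a list of 7 numbers: the shift along the tool's x, y, z in cm, then the turn, a rotation vector about the tool's x, y, z in rad, then the opening in per cent of the stroke, from 0 (shut) to 100 (fully open). In form: [[tx, ty, tz, rx, ry, rz, jaw], ...]. A call has 1 to 8 rows; each row shifts and turns the commanded pose from where the row before left it, along the tool's axes as they then stand; what a row does not reach is not made up. A row lasts 1/10 s, in which the tool goes at most 50 mm and 8.59 degrees, less where a joint would pass 70% of its speed; a pose out of reach is approached as far as the arm can. A call is refused whole if a number of a shift passes 5 or a number of a turn 0.15, either way. A call with a gripper value outside its range is refused whole. The fingers move at their own pace and stop on an object; FORCE is the grip in N (left out, the last holds). Time passes only in rows, so rows that do not move let the fingers close. It gives the time, the measured TCP pose, the force and the opening at its end, in the units of the state.
- monitor.read_state(): the state, without advancing time (a new reading comes with each control period).
- vision.camera(name): name is "scene" or "top"; returns a dict with "color" (400x640x3 uint8, blue, green, red), "fx", "fy", "cx", "cy" (pixels), "cam_to_world" (4x4, takes a point from camera to world coordinates). Camera axes: x right, y down, z forward; pixel columns grow to the right and rows downward; lengths in mm; the calibration is good to about 2 mm. A picture is of the moment at which its call begins. There is no depth.
- order.sign_off(): hands the job in, once; it reports no verdict.
The state is a dict: "clock": time; "joints": joint angles; "qd": joint speeds; "effort": joint torques, N m; "eef_pos": TCP position; "eef_rot": TCP orientation; "wrist_force": force on the tool from outside, world axes, zero at the start; "moment": the same for the moment, N m; "finger_gap": finger opening in mm.
Only numpy, scipy, OpenCV 4.12 (cv2) and the standard library are available. Lean on these libraries where they do the work, as an engineer would, in place of code of your own. Each camera call takes 0.05 s, during which the arm holds its last target.

## Working session

There is one attempt and no reset: what is moved stays moved. The work goes in short steps, Python scripts to look and compute and a shell command to move; the robot and the scene stay as the last step left them, time stands still between calls to the robot, and variables do not carry over. Pictures are saved under pics/ and viewed, and the job is handed in when it is done.

```bash
ls; mkdir -p pics; python3 - <<'E'
from cell import monitor, vision, order, manip
import cv2
print(monitor.read_state()); print(manip.grasp_offset)
for n in("scene","top"):
    c=vision.camera(n); cv2.imwrite(f"pics/{n}0.png",c["color"]); print(n,c["fx"],c["fy"],c["cx"],c["cy"],c["cam_to_world"])
E
```

```text
pics
{'clock': 0.0, 'joints': array([-1.30256635e+00,  3.00455801e-01,  1.52163215e+00, -1.10256285e-05,
        1.32072419e+00, -6.65831143e-02]), 'qd': array([ 0.00131871, -0.0011142 ,  0.00146227,  0.00134654, -0.00070626,
       -0.0004363 ]), 'effort': array([-2.54522405e-03, -5.31799221e+01, -3.52743208e+01,  7.06912042e-02,
        2.43211380e-02, -8.08589402e-05]), 'eef_pos': array([ 180.65189098, -519.17698227,  204.8731314 ]), 'eef_rot': array([-3.14037515e+00, -7.04818128e-05,  3.34815782e-01]), 'wrist_force': array([ 0.45522575, -0.37270922, -0.39300613]), 'moment': array([-0.02465497, -0.00627821, -0.0225967 ]), 'finger_gap': 94.19835533212301}
18.8
scene 467.4842828415982 467.4842828415982 321.5620756880646 201.7288832751364 [[-8.16070431e-01 -4.30531816e-01  3.85579313e-01  4.27103204e+01]
 [-5.77946983e-01  6.05000607e-01 -5.47678328e-01  7.84408181e+02]
 [ 2.51722674e-03 -6.69788490e-01 -7.42547670e-01  1.14277445e+03]
 [ 0.00000000e+00  0.00000000e+00  0.00000000e+00  1.00000000e+00]]
top 466.75709899947867 466.75709899947867 322.76448354594555 201.63650702679968 [[-2.72571722e-02 -9.94268839e-01  1.03375639e-01  4.31695428e+02]
 [-9.99627015e-01  2.72864900e-02 -1.13081693e-03  3.11790778e+01]
 [-1.69642229e-03 -1.03367904e-01 -9.94641744e-01  1.49408770e+03]
 [ 0.00000000e+00  0.00000000e+00  0.00000000e+00  1.00000000e+00]]
```

View pics/top0.png

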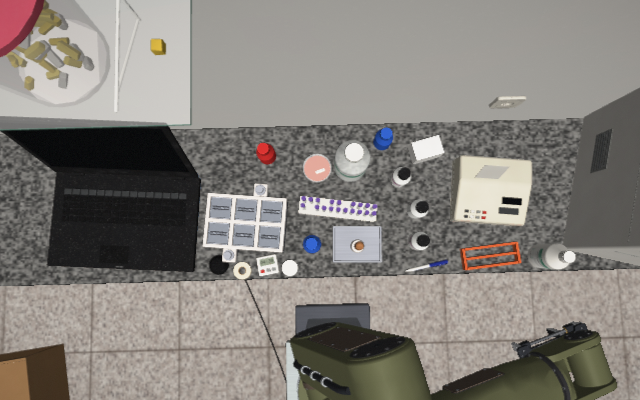

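View pics/scene0.png

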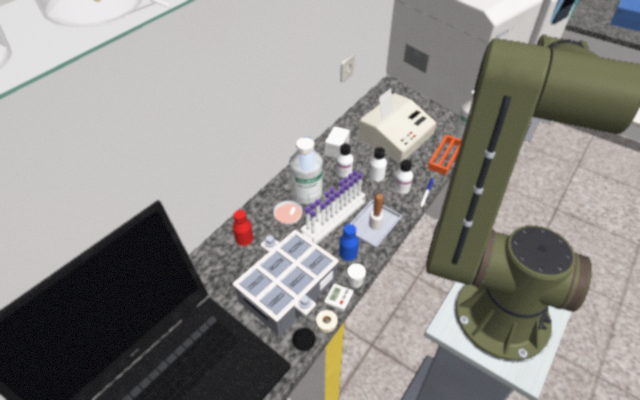

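```bash
cat > h.py <<'E'
from cell import monitor, vision, order, manip
import cv2, numpy as np
def ray(c,u,v):
    d=np.array([(u-c["cx"])/c["fx"],(v-c["cy"])/c["fy"],1.0]); M=c["cam_to_world"]
    return M[:3,3], M[:3,:3]@d
def onz(c,u,v,z):
    o,d=ray(c,u,v); return (o+d*(z-o[2])/d[2]).round(1)
def tri(c1,p1,c2,p2):
    A=[];b=[]
    M=np.zeros((3,3));r=np.zeros(3)
    for c,p in((c1,p1),(c2,p2)):
        o,d=ray(c,*p); d=d/np.linalg.norm(d); P=np.eye(3)-np.outer(d,d); M+=P; r+=P@o
    return np.linalg.solve(M,r).round(1)
def proj(c,P):
    M=np.linalg.inv(c["cam_to_world"]); q=M[:3,:3]@np.array(P)+M[:3,3]
    return (c["fx"]*q[0]/q[2]+c["cx"]).round(1),(c["fy"]*q[1]/q[2]+c["cy"]).round(1)
def crop(c,x0,y0,x1,y1,k,fn):
    im=cv2.resize(c["color"][y0:y1,x0:x1],None,fx=k,fy=k,interpolation=cv2.INTER_CUBIC)
    cv2.imwrite(fn,im)
def st():
    s=monitor.read_state(); print({k:np.round(s[k],3) for k in("clock","joints","eef_pos","eef_rot","wrist_force","finger_gap")})
    return s
E
python3 - <<'E'
from h import *
c=vision.camera("top"); crop(c,195,130,295,280,4,"pics/t_crate.png"); crop(c,325,160,445,280,5,"pics/t_bot.png")
c=vision.camera("scene"); crop(c,230,140,430,340,3,"pics/s_c.png")
E
```

```text
(no output)
```

View pics/t_crate.png

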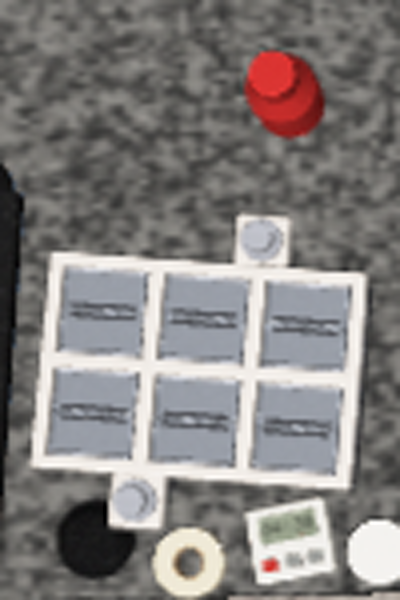

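View pics/t_bot.png

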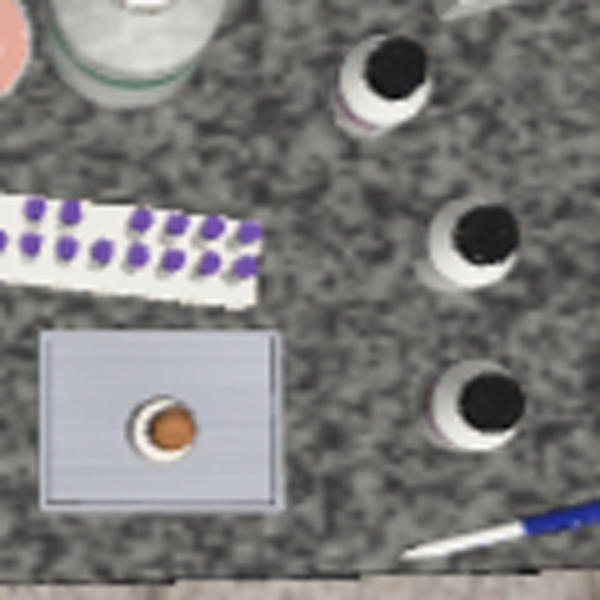

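View pics/s_c.png

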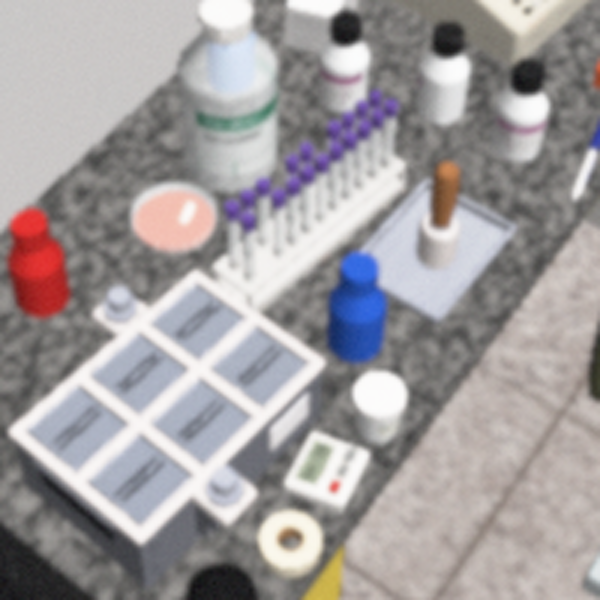

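```bash
cat > m.py <<'E'
from h import *
def blob(mask,box,amin=20):
    x0,y0,x1,y1=box; m=np.zeros_like(mask); m[y0:y1,x0:x1]=mask[y0:y1,x0:x1]
    n,l,s,ce=cv2.connectedComponentsWithStats(m)
    return [(tuple(ce[i].round(1)),s[i,4],tuple(s[i,:4])) for i in range(1,n) if s[i,4]>=amin]
def caps(c,box):
    g=c["color"].max(2); 
    # up-sample for better centroid
    return blob(((g<55)*255).astype(np.uint8),box)
if __name__=="__main__":
    ct=vision.camera("top"); cs=vision.camera("scene")
    T=caps(ct,(385,160,435,260))
    T=[b for b in T if b[1]>60 and b[1]<300]
    for p,a,r in T:
        print("top",p,a,r,onz(ct,*p,119))
    for p,a,r in caps(cs,(335,140,420,200)): print("scene",p,a,r,onz(cs,*p,110))
E
python3 - <<'E'
from m import *
import subprocess
exec(open('m.py').read().split('if __name__')[1].split(':',1)[1].replace('\n    ','\n'))
# crate outer corners, top view px from zoomed crop
z=lambda u,v:(195+u/4-.375,130+v/4-.375)
cor=[z(52,253),z(366,273),z(349,488),z(33,466)]
P=np.array([onz(ct,*p,90) for p in cor]); print(P, P.mean(0)); e=(P[1]+P[2]-P[0]-P[3])/2; print('len y',np.linalg.norm(e),'yaw',np.arctan2(e[0],-e[1])); f=(P[0]+P[1]-P[2]-P[3])/2; print('len x',np.linalg.norm(f), np.arctan2(f[1],f[0]))
print('pin back',onz(ct,*z(263,236),112.5),'front',onz(ct,*z(135,497),112.5))
z2=lambda u,v:(325+u/5-.4,160+v/5-.4)
print('mallet top',onz(ct,*z2(173,429),136),'head', onz(ct,*z2(163,428),3+52))
t=[z2(40,332),z2(281,332),z2(284,512),z2(40,508)]
Q=np.array([onz(ct,*p,12) for p in t]);print(Q,Q.mean(0))
s3=lambda u,v:(230+u/3-.33,140+v/3-.33)
print('scene pins',onz(cs,*s3(119,298),112.5),onz(cs,*s3(226,483),112.5))
print('scene mallet top',onz(cs,*s3(447,170),136+3))
S=np.array([onz(cs,*s3(*p),90) for p in[(10,432),(197,271),(326,358),(143,537)]]);print(S,S.mean(0))
E
```

```text
top (np.float64(404.0), np.float64(173.2)) 106 (np.int32(399), np.int32(168), np.int32(11), np.int32(12)) [ 653.1 -214.7  119. ]
top (np.float64(422.1), np.float64(206.6)) 108 (np.int32(416), np.int32(201), np.int32(13), np.int32(12)) [ 551.8 -263.7  119. ]
top (np.float64(423.2), np.float64(240.1)) 112 (np.int32(417), np.int32(235), np.int32(13), np.int32(11)) [ 453. -262.  119.]
scene (np.float64(344.9), np.float64(149.2)) 68 (np.int32(341), np.int32(145), np.int32(9), np.int32(9)) [ 651.4 -213.3  110. ]
scene (np.float64(378.8), np.float64(153.0)) 72 (np.int32(375), np.int32(149), np.int32(9), np.int32(9)) [ 550.4 -262.3  110. ]
scene (np.float64(405.4), np.float64(165.2)) 80 (np.int32(401), np.int32(161), np.int32(10), np.int32(10)) [ 451.3 -261.6  110. ]
[[613.9 377.8  90. ]
 [592.1 140.1  90. ]
 [430.7 156.   90. ]
 [453.5 392.3  90. ]] [522.55 266.55  90.  ]
len y 238.04682312519947 yaw -0.09381661044663588
len x 161.61636674545062 -0.09418908659795361
pin back [619.4 214.7 112.5] front [428.4 311.5 112.5]
mallet top [442.5 -72.4 136. ] head [444.  -72.5  55. ]
[[ 5.071e+02  4.000e-01  1.200e+01]
 [ 5.029e+02 -1.526e+02  1.200e+01]
 [ 3.896e+02 -1.499e+02  1.200e+01]
 [ 3.963e+02  3.700e+00  1.200e+01]] [448.975 -74.6    12.   ]
scene pins [615.2 221.7 112.5] [419.4 319.4 112.5]
scene mallet top [440.2 -70.1 139. ]
[[611.3 378.   90. ]
 [587.5 141.   90. ]
 [430.3 153.3  90. ]
 [453.4 389.3  90. ]] [520.625 265.4    90.   ]
```

```bash
cat >> h.py <<'E'
from scipy.spatial.transform import Rotation as Ro
C=np.array([521.6,266.0]); YAW=-0.0935
def cellxy(i):
    l=np.array([-38.5 if i<=3 else 38.5, 77*(1-(i-1)%3)])
    c,s=np.cos(YAW),np.sin(YAW); return C+np.array([[c,-s],[s,c]])@l
def delta(x,y,z):
    s=st(); R=Ro.from_euler('xyz',s["eef_rot"]).as_matrix()
    print("tool shift cm",(R.T@(np.array([x,y,z])-s["eef_pos"])/10).round(2),"moment",np.round(s["moment"],2))
def ori(yaw):
    s=monitor.read_state(); R=Ro.from_euler('xyz',s["eef_rot"]); T=Ro.from_euler('xyz',[np.pi,0,yaw])
    print("rotvec",(R.inv()*T).as_rotvec().round(3))
E
python3 -m jog '[[0,0,-3,0,0,0.15,60],[0,0,-3,0,0,0.15,30],[0,0,0,0,0,0.13,0],[0,0,0,0,0,0,0],[0,0,0,0,0,0,0]]' 20
python3 -c "
from h import *
for i in range(1,7): print(i,cellxy(i).round(1))
ori(-.0935); delta(*cellxy(3),200)"
```

```text
clock: 0.8
eef_pos: [180.7, -519.2, 264.8]
eef_rot: [-3.141, 0.0, -0.091]
wrist_force: [-0.3, -0.6, -0.6]
finger_gap: 57.4
1 [490.5 346.3]
2 [483.3 269.6]
3 [476.1 192.9]
4 [567.1 339.1]
5 [559.9 262.4]
6 [552.7 185.7]
rotvec [-0.001  0.     0.002]
{'clock': np.float64(0.8), 'joints': array([-1.303,  0.262,  1.432,  0.   ,  1.449,  0.359]), 'eef_pos': array([ 180.661, -519.206,  264.785]), 'eef_rot': array([-3.141,  0.   , -0.091]), 'wrist_force': array([-0.268, -0.582, -0.605]), 'finger_gap': np.float64(57.411)}
tool shift cm [ 22.93 -73.6    6.55] moment [0.05 0.04 0.01]
```

```bash
python3 -m jog '[[1.4,-4.6,0,0,0,0,0],[1.4,-4.6,0,0,0,0,0],[1.4,-4.6,0,0,0,0,0],[1.4,-4.6,0,0,0,0,0],[1.4,-4.6,0,0,0,0,0],[1.4,-4.6,0,0,0,0,0],[1.4,-4.6,0,0,0,0,0],[1.4,-4.6,0,0,0,0,0]]' 
python3 -m jog '[[1.4,-4.6,0,0,0,0,0],[1.4,-4.6,0,0,0,0,0],[1.4,-4.6,0,0,0,0,0],[1.4,-4.6,0,0,0,0,0],[1.4,-4.6,0,0,0,0,0],[1.4,-4.6,0,0,0,0,0],[1.4,-4.6,0,0,0,0,0],[0,0,0,0,0,0,0]]' 
python3 -c "
from h import *
ori(-.0935); delta(*cellxy(3),130)"
```

```text
clock: 1.6
eef_pos: [327.2, -161.8, 265.0]
eef_rot: [-3.141, 0.0, -0.092]
wrist_force: [1.1, -0.1, 0.2]
finger_gap: 0.7
clock: 2.4
eef_pos: [455.8, 151.3, 263.9]
eef_rot: [3.141, 0.003, -0.087]
wrist_force: [0.6, -0.4, 0.1]
finger_gap: 0.4
rotvec [0.    0.003 0.006]
{'clock': np.float64(2.4), 'joints': array([2.440e-01, 1.030e-01, 1.621e+00, 1.000e-03, 1.420e+00, 1.902e+00]), 'eef_pos': array([455.778, 151.321, 263.902]), 'eef_rot': array([ 3.141e+00,  3.000e-03, -8.700e-02]), 'wrist_force': array([ 0.562, -0.443,  0.105]), 'finger_gap': np.float64(0.438)}
tool shift cm [ 1.69 -4.33 13.38] moment [-0.02 -0.04  0.01]
```

```bash
python3 -m jog '[[1.7,-4.3,0,0,0,0,0],[0,0,5,0,0,0,0],[0,0,5,0,0,0,0],[0,0,3.4,0,0,0,0],[0,0,2.5,0,0,0,0],[0,0,2.5,0,0,0,0],[0,0,1,0,0,0,0],[0,0,0,0,0,0,0]]' 
python3 -c "
from h import *
ori(-.0935); delta(*cellxy(3),62)"
```

```text
clock: 3.2
eef_pos: [475.7, 188.1, 70.4]
eef_rot: [3.141, 0.002, -0.094]
wrist_force: [-0.3, -0.3, 1.1]
finger_gap: 0.2
rotvec [ 0.001  0.002 -0.   ]
{'clock': np.float64(3.2), 'joints': array([ 0.305,  0.375,  1.763, -0.   ,  1.006,  1.97 ]), 'eef_pos': array([475.683, 188.053,  70.422]), 'eef_rot': array([ 3.141e+00,  2.000e-03, -9.400e-02]), 'wrist_force': array([-0.26 , -0.335,  1.084]), 'finger_gap': np.float64(0.204)}
tool shift cm [-0.   -0.49  0.84] moment [-0.02  0.01  0.03]
```

```bash
python3 -m jog '[[0,0,0.8,0,0,0,0],[0,0,0.3,0,0,0,0],[0,0,0.3,0,0,0,0],[0,0,0.3,0,0,0,0],[0,0,0,0,0,0,0]]' 
```

```text
clock: 3.7
eef_pos: [477.3, 188.8, 58.0]
eef_rot: [-3.141, -0.003, -0.095]
wrist_force: [-16.4, -7.1, 42.4]
finger_gap: 0.5
```

```bash
python3 -m jog '[[0,0,-3,0,0,0,0],[0,0,-3,0,0,0,0],[0,-4,-0.3,0,0,0,0],[0,-4,0,0,0,0,0],[0,0,0,0,0,0,0]]' 
python3 -c "
from h import *
ori(-.0935); delta(*cellxy(2),64)"
```

```text
clock: 4.2
eef_pos: [484.0, 271.7, 118.0]
eef_rot: [-3.14, -0.001, -0.092]
wrist_force: [-0.6, 0.6, -0.4]
finger_gap: 0.3
rotvec [-0.001 -0.001  0.001]
{'clock': np.float64(4.2), 'joints': array([4.450e-01, 3.960e-01, 1.605e+00, 1.000e-03, 1.139e+00, 2.108e+00]), 'eef_pos': array([484.035, 271.667, 118.004]), 'eef_rot': array([-3.14e+00, -1.00e-03, -9.20e-02]), 'wrist_force': array([-0.568,  0.598, -0.358]), 'finger_gap': np.float64(0.339)}
tool shift cm [-0.06  0.22  5.4 ] moment [-0.05 -0.01 -0.04]
```

```bash
python3 -m jog '[[0,0.2,2.5,0,0,0,0],[0,0,2.5,0,0,0,0],[0,0,0.4,0,0,0,0],[0,0,0.4,0,0,0,0],[0,0,0.4,0,0,0,0],[0,0,0.2,0,0,0,0],[0,0,0,0,0,0,0]]' 
```

```text
clock: 4.9
eef_pos: [484.0, 266.3, 53.8]
eef_rot: [-3.141, -0.001, -0.095]
wrist_force: [1.3, 0.2, -1.2]
finger_gap: 0.4
```

```bash
python3 -m jog '[[0,0,-3,0,0,0,0],[0,0,-3,0,0,0,0],[0,-4,-0.3,0,0,0,0],[0,-4,0,0,0,0,0],[0,0,0,0,0,0,0]]' 
python3 -c "
from h import *
delta(*cellxy(1),64)"
```

```text
clock: 5.4
eef_pos: [491.3, 349.4, 117.1]
eef_rot: [-3.14, -0.001, -0.092]
wrist_force: [-0.3, -0.1, -0.5]
finger_gap: 0.4
{'clock': np.float64(5.4), 'joints': array([5.570e-01, 4.970e-01, 1.460e+00, 1.000e-03, 1.183e+00, 2.220e+00]), 'eef_pos': array([491.254, 349.417, 117.073]), 'eef_rot': array([-3.14e+00, -1.00e-03, -9.20e-02]), 'wrist_force': array([-0.268, -0.116, -0.484]), 'finger_gap': np.float64(0.424)}
tool shift cm [-0.06  0.33  5.31] moment [ 0.   -0.01 -0.01]
```

```bash
python3 -m jog '[[0,0,2.5,0,0,0,0],[0,0,2.5,0,0,0,0],[0,0,0.4,0,0,0,0],[0,0,0.4,0,0,0,0],[0,0,0.3,0,0,0,0],[0,0,0.2,0,0,0,0],[0,0,0,0,0,0,0]]' 
```

```text
clock: 6.1
eef_pos: [492.6, 346.2, 58.3]
eef_rot: [-3.139, -0.004, -0.095]
wrist_force: [-11.9, -9.8, 32.9]
finger_gap: 0.4
```

```bash
python3 -m jog '[[0,0,-3,0,0,0,0],[0,0,-3,0,0,0,0],[4,0,-0.3,0,0,0,0],[3.7,0,0,0,0,0,0],[0,0,0,0,0,0,0]]' 
python3 -c "
from h import *
delta(*cellxy(4),64)"
```

```text
clock: 6.6
eef_pos: [571.4, 337.4, 117.7]
eef_rot: [-3.14, -0.003, -0.098]
wrist_force: [-0.2, -0.5, -0.4]
finger_gap: 0.4
{'clock': np.float64(6.6), 'joints': array([ 0.478,  0.626,  1.257, -0.   ,  1.255,  2.147]), 'eef_pos': array([571.433, 337.437, 117.674]), 'eef_rot': array([-3.14e+00, -3.00e-03, -9.80e-02]), 'wrist_force': array([-0.22 , -0.479, -0.42 ]), 'finger_gap': np.float64(0.36)}
tool shift cm [-0.46 -0.11  5.37] moment [ 0.04  0.06 -0.02]
```

Cell 1 holds a jar (contact at 58), cell 2 is empty, cell 3 holds a jar.

```bash
python3 -m jog '[[0,0,2.5,0,0,0,0],[0,0,2.5,0,0,0,0],[0,0,0.4,0,0,0,0],[0,0,0.4,0,0,0,0],[0,0,0.3,0,0,0,0],[0,0,0.2,0,0,0,0],[0,0,0,0,0,0,0]]' 
```

```text
clock: 7.3
eef_pos: [569.1, 339.3, 58.4]
eef_rot: [-3.139, -0.004, -0.095]
wrist_force: [-9.8, -5.1, 24.6]
finger_gap: 0.6
```

```bash
python3 -m jog '[[0,0,-3,0,0,0,0],[0,0,-3,0,0,0,0],[0,4,-0.3,0,0,0,0],[0,3.7,0,0,0,0,0],[0,0,0,0,0,0,0]]' 
python3 -c "
from h import *
delta(*cellxy(5),64)"
```

```text
clock: 7.8
eef_pos: [561.2, 259.0, 118.5]
eef_rot: [-3.141, -0.002, -0.098]
wrist_force: [0.3, 0.4, 0.0]
finger_gap: 0.3
{'clock': np.float64(7.8), 'joints': array([ 0.373,  0.527,  1.411, -0.   ,  1.202,  2.042]), 'eef_pos': array([561.177, 258.966, 118.505]), 'eef_rot': array([-3.141e+00, -2.000e-03, -9.800e-02]), 'wrist_force': array([0.316, 0.376, 0.015]), 'finger_gap': np.float64(0.268)}
tool shift cm [-0.17 -0.33  5.45] moment [0.07 0.03 0.  ]
```

```bash
python3 -m jog '[[0,0,2.5,0,0,0,0],[0,0,2.5,0,0,0,0],[0,0,0.4,0,0,0,0],[0,0,0.4,0,0,0,0],[0,0,0.3,0,0,0,0],[0,0,0.2,0,0,0,0],[0,0,0,0,0,0,0]]' 
```

```text
clock: 8.5
eef_pos: [560.9, 262.2, 54.0]
eef_rot: [-3.141, -0.001, -0.095]
wrist_force: [-0.6, 0.8, -0.1]
finger_gap: 0.1
```

```bash
python3 -m jog '[[0,0,-3,0,0,0,0],[0,0,-3,0,0,0,0],[0,4,-0.3,0,0,0,0],[0,3.7,0,0,0,0,0],[0,0,0,0,0,0,0]]' 
python3 -c "
from h import *
delta(*cellxy(6),64)"
```

```text
clock: 9.0
eef_pos: [553.5, 182.2, 117.3]
eef_rot: [3.141, -0.001, -0.098]
wrist_force: [-0.2, 0.3, -0.1]
finger_gap: 0.4
{'clock': np.float64(9.0), 'joints': array([ 0.255,  0.455,  1.522, -0.   ,  1.164,  1.924]), 'eef_pos': array([553.461, 182.2  , 117.33 ]), 'eef_rot': array([ 3.141e+00, -1.000e-03, -9.800e-02]), 'wrist_force': array([-0.161,  0.264, -0.098]), 'finger_gap': np.float64(0.368)}
tool shift cm [-0.11 -0.35  5.33] moment [ 0.06  0.02 -0.01]
```

```bash
python3 -m jog '[[0,0,2.5,0,0,0,0],[0,0,2.5,0,0,0,0],[0,0,0.4,0,0,0,0],[0,0,0.4,0,0,0,0],[0,0,0.3,0,0,0,0],[0,0,0.2,0,0,0,0],[0,0,0,0,0,0,0]]' 
```

```text
clock: 9.7
eef_pos: [553.6, 185.5, 53.9]
eef_rot: [-3.141, -0.001, -0.095]
wrist_force: [0.9, 0.6, 0.1]
finger_gap: 0.7
```

```bash
python3 -m jog '[[0,0,-4.5,0,0,0,30],[0,0,-4.5,0,0,0,60],[0,0,-4.5,0,0,0,100],[0,4.5,-4.5,0,0,0,100],[0,4.5,0,0,0,0,100],[0,4.5,0,0,0,0,100],[0,4.5,0,0,0,0,100],[0,4.5,0,0,0,0,100]]' 
python3 -c "
from m import *
ct=vision.camera('top');cs=vision.camera('scene')
for p,a,r in caps(ct,(375,150,445,260)): print('top',p,a,onz(ct,*p,119))
for p,a,r in caps(cs,(325,140,430,200)): print('scene',p,a,onz(cs,*p,110))
cv2.imwrite('pics/t1.png',ct['color'])
ori(0);delta(452,-262,250)
"
```

```text
clock: 10.5
eef_pos: [532.5, -30.7, 224.6]
eef_rot: [3.142, -0.001, -0.095]
wrist_force: [0.4, 0.6, -0.4]
finger_gap: 61.1
top (np.float64(404.0), np.float64(173.2)) 105 [ 653.1 -214.7  119. ]
top (np.float64(422.1), np.float64(206.6)) 104 [ 551.8 -263.7  119. ]
top (np.float64(423.2), np.float64(240.1)) 112 [ 453. -262.  119.]
scene (np.float64(355.5), np.float64(152.9)) 36 [ 613.  -218.3  110. ]
scene (np.float64(378.8), np.float64(153.0)) 66 [ 550.4 -262.3  110. ]
scene (np.float64(405.4), np.float64(165.2)) 76 [ 451.3 -261.6  110. ]
rotvec [ 0.001 -0.001 -0.1  ]
{'clock': np.float64(10.6), 'joints': array([-1.310e-01,  2.480e-01,  1.542e+00, -1.000e-03,  1.350e+00,
        1.540e+00]), 'eef_pos': array([532.479, -33.241, 224.471]), 'eef_rot': array([ 3.141e+00, -1.000e-03, -1.000e-01]), 'wrist_force': array([ 1.069,  0.918, -0.203]), 'finger_gap': np.float64(69.214)}
tool shift cm [-5.73 23.57 -2.54] moment [0.05 0.03 0.02]
```

View pics/t1.png

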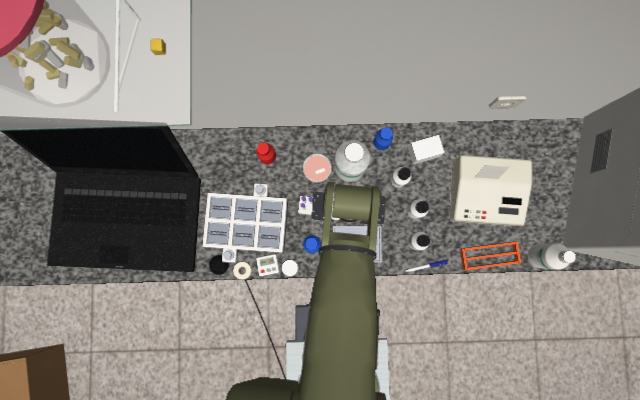

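```bash
python3 -m jog '[[-1.1,4.7,0,0,0,0,100],[-1.1,4.7,0,0,0,0,100],[-1.1,4.7,0,0,0,0,100],[-1.1,4.7,0,0,0,0,100],[-1.1,4.7,0,0,0,0,100],[0,0,0,0,0,0,100],[0,0,0,0,0,0,100]]' 
python3 -c "
from h import *
delta(452.2,-262,99)
"
```

```text
clock: 11.3
eef_pos: [455.8, -258.0, 224.1]
eef_rot: [-3.142, -0.0, -0.097]
wrist_force: [0.4, -0.2, -0.1]
finger_gap: 94.0
{'clock': np.float64(11.3), 'joints': array([-0.585,  0.227,  1.57 ,  0.   ,  1.345,  1.082]), 'eef_pos': array([ 455.764, -258.02 ,  224.063]), 'eef_rot': array([-3.142, -0.   , -0.097]), 'wrist_force': array([ 0.411, -0.181, -0.079]), 'finger_gap': np.float64(94.017)}
tool shift cm [-0.32  0.43 12.51] moment [ 0.05  0.02 -0.  ]
```

```bash
python3 -m jog '[[-0.3,0.4,4,0,0,0,100],[0,0,4,0,0,0,100],[0,0,3,0,0,0,100],[0,0,1.5,0,0,0,100],[0,0,0,0,0,0,80],[0,0,0,0,0,0,50],[0,0,0,0,0,0,35]]' 25
python3 -c "
from h import *
delta(452.2,-262,99)
"
```

```text
clock: 12.0
eef_pos: [453.3, -261.2, 100.2]
eef_rot: [3.141, -0.002, -0.094]
wrist_force: [-0.4, 0.4, 0.9]
finger_gap: 73.4
{'clock': np.float64(12.0), 'joints': array([-0.593,  0.354,  1.712,  0.   ,  1.074,  1.072]), 'eef_pos': array([ 453.346, -261.249,  100.187]), 'eef_rot': array([ 3.141e+00, -2.000e-03, -9.400e-02]), 'wrist_force': array([-0.373,  0.39 ,  0.945]), 'finger_gap': np.float64(73.447)}
tool shift cm [-0.11  0.09  0.12] moment [ 0.02  0.01 -0.  ]
```

```bash
python3 -m jog '[[-0.1,0.1,0.1,0,0,0,40],[0,0,0,0,0,0,0],[0,0,0,0,0,0,0],[0,0,0,0,0,0,0],[0,0,0,0,0,0,0],[0,0,0,0,0,0,0],[0,0,0,0,0,0,0]]' 25
python3 -c "
from h import *
st()
cs=vision.camera('scene');crop(cs,330,100,530,250,4,'pics/g1.png')
"
```

```text
clock: 12.7
eef_pos: [451.4, -262.4, 97.9]
eef_rot: [3.142, -0.0, -0.095]
wrist_force: [-0.3, -0.9, 1.0]
finger_gap: 34.4
{'clock': np.float64(12.7), 'joints': array([-0.597,  0.356,  1.715, -0.   ,  1.071,  1.069]), 'eef_pos': array([ 451.39 , -262.424,   97.857]), 'eef_rot': array([ 3.142, -0.   , -0.095]), 'wrist_force': array([-0.3  , -0.896,  1.038]), 'finger_gap': np.float64(34.446)}
```

View pics/g1.png

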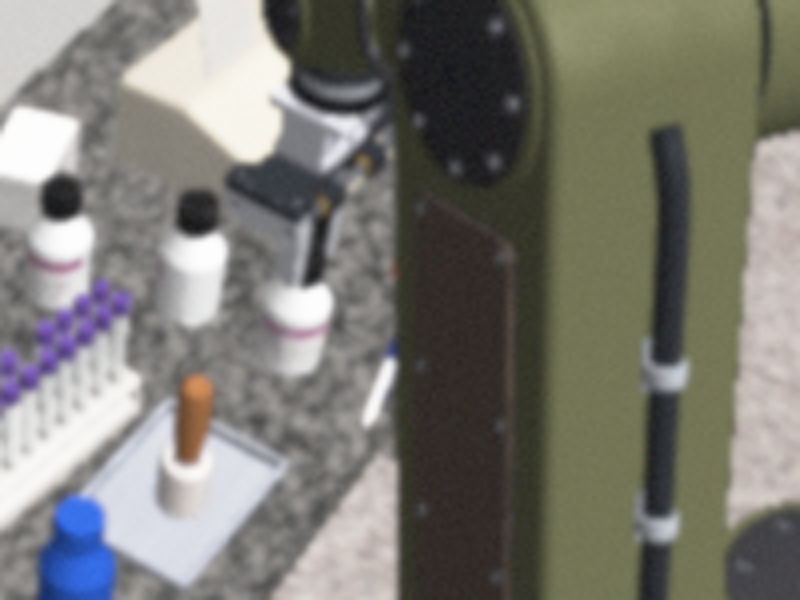

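```bash
python3 -m jog '[[0,0,-2,0,0,0,0],[0,0,-4.5,0,0,0,0],[0,0,-4.5,0,0,0,0],[0,0,-4.5,0,0,0,0],[0,0,-2,0,0,0,0],[0,0,0,0,0,0,0]]' 
python3 -c "
from h import *
delta(*cellxy(5),270)
"
```

```text
clock: 13.35
eef_pos: [452.0, -262.8, 275.4]
eef_rot: [3.139, -0.004, -0.095]
wrist_force: [0.3, 0.3, -2.8]
finger_gap: 34.4
{'clock': np.float64(13.35), 'joints': array([-0.597,  0.191,  1.495,  0.   ,  1.452,  1.069]), 'eef_pos': array([ 451.996, -262.762,  275.381]), 'eef_rot': array([ 3.139, -0.004, -0.095]), 'wrist_force': array([ 0.314,  0.324, -2.836]), 'finger_gap': np.float64(34.36)}
tool shift cm [  5.75 -53.31   0.44] moment [0.04 0.05 0.03]
```

Lifted (weight shows −2.8 N).

```bash
python3 -m jog '[[0.5,-4.5,0,0,0,0,0],[0.5,-4.5,0,0,0,0,0],[0.5,-4.5,0,0,0,0,0],[0.5,-4.5,0,0,0,0,0],[0.5,-4.5,0,0,0,0,0],[0.5,-4.5,0,0,0,0,0],[0.5,-4.5,0,0,0,0,0],[0.5,-4.5,0,0,0,0,0]]' 
python3 -m jog '[[0.5,-4.5,0,0,0,0,0],[0.5,-4.5,0,0,0,0,0],[0.5,-4.5,0,0,0,0,0],[0.2,-3,0,0,0,0,0],[0,0,0,0,0,0,0],[0,0,0,0,0,0,0]]' 
python3 -c "
from h import *
ori(YAW);delta(*cellxy(5),200)
"
```

```text
clock: 14.15
eef_pos: [525.0, 94.1, 270.6]
eef_rot: [3.141, 0.003, -0.095]
wrist_force: [0.3, -0.1, -1.5]
finger_gap: 34.4
clock: 14.75
eef_pos: [557.6, 255.0, 270.4]
eef_rot: [3.14, 0.003, -0.094]
wrist_force: [0.1, -0.3, -1.1]
finger_gap: 34.2
rotvec [ 0.002  0.003 -0.001]
{'clock': np.float64(14.75), 'joints': array([ 0.369,  0.41 ,  1.225, -0.   ,  1.51 ,  2.034]), 'eef_pos': array([557.553, 254.99 , 270.401]), 'eef_rot': array([ 3.14e+00,  3.00e-03, -9.40e-02]), 'wrist_force': array([ 0.087, -0.26 , -1.117]), 'finger_gap': np.float64(34.218)}
tool shift cm [ 0.19 -0.77  7.04] moment [ 0.01 -0.01  0.02]
```

```bash
python3 -m jog '[[0.2,-0.7,2,0,0,0,0],[0,0,3.5,0,0,0,0],[0,0,0.5,0,0,0,0],[0,0,0,0,0,0,0],[0,0,0,0,0,0,0]]' 
python3 -c "
from h import *
ori(YAW);delta(*cellxy(5),200)
ct=vision.camera('top'); crop(ct,195,160,335,280,5,'pics/t2.png')
cs=vision.camera('scene'); crop(cs,220,160,380,320,4,'pics/s2.png')
"
```

```text
clock: 15.25
eef_pos: [561.2, 261.2, 214.4]
eef_rot: [-3.141, -0.002, -0.096]
wrist_force: [0.6, -0.4, -1.7]
finger_gap: 34.5
rotvec [-0.001 -0.002 -0.002]
{'clock': np.float64(15.25), 'joints': array([ 0.377,  0.449,  1.298, -0.   ,  1.393,  2.043]), 'eef_pos': array([561.212, 261.236, 214.423]), 'eef_rot': array([-3.141e+00, -2.000e-03, -9.600e-02]), 'wrist_force': array([ 0.587, -0.403, -1.692]), 'finger_gap': np.float64(34.489)}
tool shift cm [-0.14 -0.1   1.44] moment [0.03 0.05 0.03]
```

View pics/s2.png

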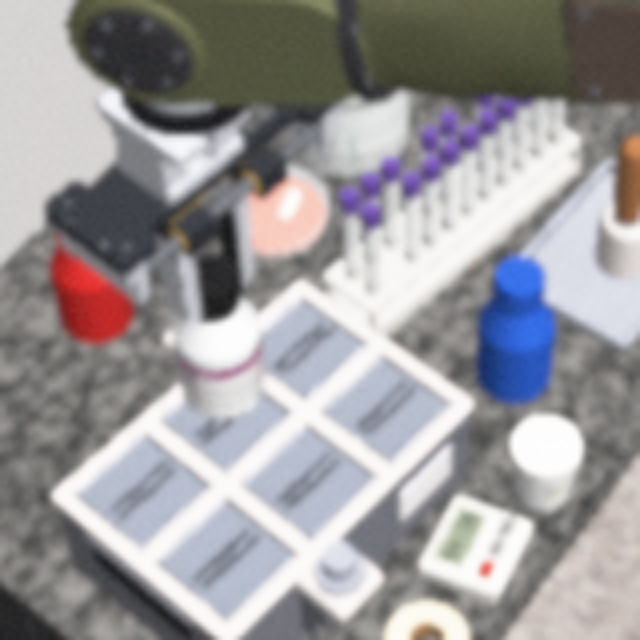

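```bash
python3 -m jog '[[-0.1,-0.1,1.5,0,0,0,0],[0,0,0.5,0,0,0,0],[0,0,0,0,0,0,0],[0,0,0,0,0,0,0]]' 
python3 -c "
from h import *
delta(*cellxy(5),160)
"
```

```text
clock: 15.75
eef_pos: [560.0, 262.7, 193.6]
eef_rot: [-3.141, -0.001, -0.095]
wrist_force: [0.3, -0.1, -1.9]
finger_gap: 34.6
{'clock': np.float64(15.75), 'joints': array([ 0.38 ,  0.462,  1.326, -0.   ,  1.352,  2.046]), 'eef_pos': array([559.999, 262.749, 193.569]), 'eef_rot': array([-3.141e+00, -1.000e-03, -9.500e-02]), 'wrist_force': array([ 0.311, -0.091, -1.915]), 'finger_gap': np.float64(34.603)}
tool shift cm [-0.01  0.04  3.36] moment [ 0.04 -0.01 -0.02]
```

```bash
python3 -m jog '[[0,0,1,0,0,0,0],[0,0,1,0,0,0,0],[0,0,1,0,0,0,0],[0,0,0,0,0,0,0]]' 
python3 -c "
from h import *
delta(*cellxy(5),104)
"
```

```text
clock: 16.15
eef_pos: [559.0, 262.4, 160.6]
eef_rot: [3.14, 0.003, -0.095]
wrist_force: [1.1, 0.5, -1.7]
finger_gap: 34.5
{'clock': np.float64(16.15), 'joints': array([ 0.379,  0.489,  1.366, -0.   ,  1.29 ,  2.046]), 'eef_pos': array([559.048, 262.361, 160.572]), 'eef_rot': array([ 3.14e+00,  3.00e-03, -9.50e-02]), 'wrist_force': array([ 1.078,  0.542, -1.659]), 'finger_gap': np.float64(34.464)}
tool shift cm [ 0.1  -0.02  5.66] moment [ 0.02  0.02 -0.03]
```

```bash
python3 -m jog '[[0,0,1.5,0,0,0,0],[0,0,1.5,0,0,0,0],[0,0,1.5,0,0,0,0],[0,0,0.5,0,0,0,0],[0,0,0.2,0,0,0,0],[0,0,0.2,0,0,0,0],[0,0,0.2,0,0,0,0],[0,0,0,0,0,0,0]]' 
python3 -c "
from h import *
delta(*cellxy(5),104)
"
```

```text
clock: 16.95
eef_pos: [559.9, 262.8, 107.0]
eef_rot: [-3.141, -0.0, -0.095]
wrist_force: [0.1, -0.1, -2.0]
finger_gap: 34.1
{'clock': np.float64(16.95), 'joints': array([0.38 , 0.541, 1.418, 0.   , 1.182, 2.046]), 'eef_pos': array([559.863, 262.768, 106.974]), 'eef_rot': array([-3.141, -0.   , -0.095]), 'wrist_force': array([ 0.13 , -0.051, -2.036]), 'finger_gap': np.float64(34.135)}
tool shift cm [0.01 0.04 0.3 ] moment [-0.01 -0.02 -0.  ]
```

```bash
python3 -m jog '[[0,0,0.2,0,0,0,0],[0,0,0.1,0,0,0,0],[0,0,0.1,0,0,0,0],[0,0,0,0,0,0,0]]' 
python3 -c "
from h import *
delta(*cellxy(5),104)
"
```

```text
clock: 17.35
eef_pos: [560.2, 262.7, 103.9]
eef_rot: [-3.141, -0.001, -0.095]
wrist_force: [-2.0, -1.1, 6.3]
finger_gap: 34.7
{'clock': np.float64(17.35), 'joints': array([ 0.379,  0.545,  1.42 , -0.   ,  1.175,  2.046]), 'eef_pos': array([560.209, 262.716, 103.89 ]), 'eef_rot': array([-3.141e+00, -1.000e-03, -9.500e-02]), 'wrist_force': array([-1.954, -1.133,  6.279]), 'finger_gap': np.float64(34.669)}
tool shift cm [-0.02  0.03 -0.01] moment [-0.27  0.45 -0.02]
```

```bash
python3 -m jog '[[0,0,0,0,0,0,60],[0,0,0,0,0,0,60],[0,0,0,0,0,0,60],[0,0,-1,0,0,0,60],[0,0,-2,0,0,0,60],[0,0,-4,0,0,0,60],[0,0,-4.5,0,0,0,60],[0,0,-3.5,0,0,0,60]]' 
python3 -m jog '[[0,4.8,0,0,0,0,100],[0,4.8,0,0,0,0,100],[0,4.8,0,0,0,0,100],[0,4.8,0,0,0,0,100],[0,4.8,0,0,0,0,100],[0,4.8,0,0,0,0,100],[0,4.8,0,0,0,0,100],[0,4.8,0,0,0,0,100]]' 
python3 -c "
from m import *
ct=vision.camera('top');cs=vision.camera('scene')
for p,a,r in caps(ct,(375,150,445,260)): print('top',p,a,onz(ct,*p,119))
for p,a,r in caps(cs,(325,140,430,200)): print('scene',p,a,onz(cs,*p,110))
crop(ct,195,160,335,280,5,'pics/t3.png')
ori(YAW);delta(551.1,-263,225)
"
```

```text
clock: 18.15
eef_pos: [559.8, 262.8, 256.4]
eef_rot: [-3.14, -0.002, -0.095]
wrist_force: [0.3, -0.1, 0.0]
finger_gap: 56.3
clock: 18.95
eef_pos: [522.7, -121.4, 253.8]
eef_rot: [3.141, -0.001, -0.095]
wrist_force: [0.9, -0.1, 0.1]
finger_gap: 93.9
top (np.float64(404.0), np.float64(173.2)) 105 [ 653.1 -214.7  119. ]
top (np.float64(410.3), np.float64(230.7)) 111 [ 481.6 -225.5  119. ]
top (np.float64(386.2), np.float64(221.7)) 30 [ 510.  -155.7  119. ]
scene (np.float64(344.9), np.float64(149.3)) 63 [ 651.1 -212.9  110. ]
scene (np.float64(378.8), np.float64(152.9)) 67 [ 550.6 -262.7  110. ]
rotvec [ 0.001 -0.001 -0.007]
{'clock': np.float64(19.05), 'joints': array([-3.010e-01,  2.370e-01,  1.488e+00, -1.000e-03,  1.415e+00,
        1.370e+00]), 'eef_pos': array([ 522.478, -124.123,  253.461]), 'eef_rot': array([ 3.141e+00, -1.000e-03, -1.000e-01]), 'wrist_force': array([ 0.244,  0.551, -0.496]), 'finger_gap': np.float64(93.495)}
tool shift cm [ 4.24 13.53  2.86] moment [0.06 0.   0.03]
```

View pics/t3.png

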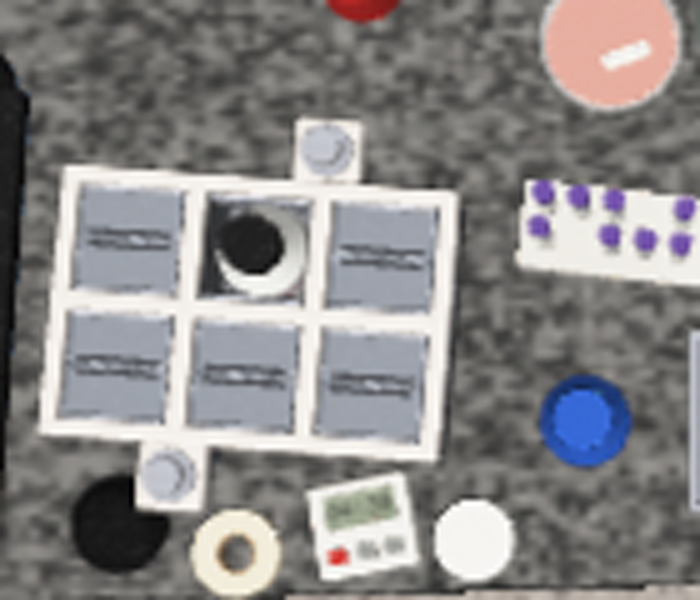

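```bash
python3 -m jog '[[1.4,4.5,0,0,0,0,100],[1.4,4.5,0.5,0,0,0,100],[1.4,4.5,2,0,0,0,100],[0,0,1,0,0,0,100],[0,0,0,0,0,0,100],[0,0,0,0,0,0,100]]' 
python3 -c "
from m import *
cs=vision.camera('scene')
for p,a,r in caps(cs,(325,140,430,200)): print('scene',p,a,onz(cs,*p,110))
delta(551,-263,98)
"
```

```text
clock: 19.65
eef_pos: [552.3, -255.7, 219.2]
eef_rot: [3.142, -0.001, -0.094]
wrist_force: [0.4, 0.2, 0.6]
finger_gap: 94.1
scene (np.float64(426.7), np.float64(167.2)) 242 [ 391.5 -292.9  110. ]
scene (np.float64(344.8), np.float64(149.1)) 64 [ 652.  -213.5  110. ]
scene (np.float64(378.8), np.float64(153.0)) 68 [ 550.4 -262.3  110. ]
{'clock': np.float64(19.7), 'joints': array([-0.494,  0.422,  1.324,  0.   ,  1.395,  1.171]), 'eef_pos': array([ 552.456, -255.624,  219.644]), 'eef_rot': array([ 3.141e+00, -1.000e-03, -9.400e-02]), 'wrist_force': array([ 0.657, -0.428,  0.361]), 'finger_gap': np.float64(93.982)}
tool shift cm [-0.09  0.74 12.16] moment [ 0.05  0.01 -0.04]
```

```bash
python3 -m jog '[[-0.1,0.7,4,0,0,0,100],[0,0,4,0,0,0,100],[0,0,3,0,0,0,100],[0,0,1.1,0,0,0,100],[0,0,0,0,0,0,80],[0,0,0,0,0,0,50],[0,0,0,0,0,0,45]]' 25
python3 -c "
from h import *
delta(551,-263,98)
"
```

```text
clock: 20.4
eef_pos: [551.2, -264.0, 99.4]
eef_rot: [3.14, -0.003, -0.095]
wrist_force: [0.4, -0.0, -0.2]
finger_gap: 73.5
{'clock': np.float64(20.4), 'joints': array([-0.507,  0.533,  1.45 , -0.   ,  1.156,  1.159]), 'eef_pos': array([ 551.233, -263.976,   99.421]), 'eef_rot': array([ 3.14e+00, -3.00e-03, -9.50e-02]), 'wrist_force': array([ 0.388, -0.013, -0.184]), 'finger_gap': np.float64(73.464)}
tool shift cm [-0.03 -0.1   0.14] moment [0.1  0.1  0.02]
```

```bash
python3 -m jog '[[0,-0.1,0,0,0,0,40],[0,0,0,0,0,0,0],[0,0,0,0,0,0,0],[0,0,0,0,0,0,0],[0,0,0,0,0,0,0],[0,0,0,0,0,0,0],[0,0,0,0,0,0,0]]' 25
python3 -m jog '[[0,0,-2,0,0,0,0],[0,0,-4.5,0,0,0,0],[0,0,-4.5,0,0,0,0],[0,0,-4.5,0,0,0,0],[0,0,-2,0,0,0,0],[0,0,0,0,0,0,0]]' 
python3 -c "
from h import *
delta(*cellxy(6),270)
"
```

```text
clock: 21.1
eef_pos: [550.5, -262.8, 97.3]
eef_rot: [3.142, -0.0, -0.095]
wrist_force: [-0.5, -0.3, 0.2]
finger_gap: 34.7
clock: 21.7
eef_pos: [551.1, -263.0, 275.1]
eef_rot: [3.14, -0.004, -0.095]
wrist_force: [-0.7, 0.3, -2.6]
finger_gap: 35.0
{'clock': np.float64(21.7), 'joints': array([-0.505,  0.397,  1.232,  0.   ,  1.508,  1.161]), 'eef_pos': array([ 551.089, -263.033,  275.127]), 'eef_rot': array([ 3.14 , -0.004, -0.095]), 'wrist_force': array([-0.653,  0.339, -2.573]), 'finger_gap': np.float64(34.985)}
tool shift cm [ -4.1  -44.69   0.41] moment [-0.    0.06  0.05]
```

```bash
python3 -m jog '[[-0.4,-4.5,0,0,0,0,0],[-0.4,-4.5,0,0,0,0,0],[-0.4,-4.5,0,0,0,0,0],[-0.4,-4.5,0,0,0,0,0],[-0.4,-4.5,0,0,0,0,0],[-0.4,-4.5,0,0,0,0,0],[-0.4,-4.5,0,0,0,0,0],[-0.4,-4.5,0,0,0,0,0]]' 
python3 -m jog '[[-0.4,-4.5,0,0,0,0,0],[-0.4,-4,0,0,0,0,0],[0,0,0,0,0,0,0],[0,0,2,0,0,0,0],[0,0,3,0,0,0,0],[0,0,1,0,0,0,0],[0,0,0,0,0,0,0],[0,0,0,0,0,0,0]]' 
python3 -c "
from h import *
ori(YAW);delta(*cellxy(6),194)
"
```

```text
clock: 22.5
eef_pos: [552.0, 100.5, 270.0]
eef_rot: [3.141, 0.003, -0.095]
wrist_force: [1.1, -0.6, -2.8]
finger_gap: 34.3
clock: 23.3
eef_pos: [553.2, 183.8, 212.9]
eef_rot: [-3.141, -0.0, -0.096]
wrist_force: [0.7, 0.3, -2.0]
finger_gap: 34.5
rotvec [-0.    -0.    -0.002]
{'clock': np.float64(23.3), 'joints': array([ 0.258,  0.368,  1.413, -0.   ,  1.36 ,  1.924]), 'eef_pos': array([553.221, 183.835, 212.89 ]), 'eef_rot': array([-3.141, -0.   , -0.096]), 'wrist_force': array([ 0.661,  0.335, -2.048]), 'finger_gap': np.float64(34.542)}
tool shift cm [-0.07 -0.18  1.89] moment [ 0.02  0.02 -0.01]
```

```bash
python3 -m jog '[[-0.05,-0.15,1.5,0,0,0,0],[0,0,0.4,0,0,0,0],[0,0,0,0,0,0,0],[0,0,0,0,0,0,0]]' 
python3 -c "
from h import *
delta(*cellxy(6),160)
"
```

```text
clock: 23.7
eef_pos: [552.9, 185.6, 194.3]
eef_rot: [-3.141, -0.001, -0.095]
wrist_force: [-0.4, 0.0, -1.6]
finger_gap: 34.5
{'clock': np.float64(23.7), 'joints': array([ 0.261,  0.382,  1.438, -0.   ,  1.321,  1.927]), 'eef_pos': array([552.915, 185.569, 194.254]), 'eef_rot': array([-3.141e+00, -1.000e-03, -9.500e-02]), 'wrist_force': array([-0.415,  0.01 , -1.609]), 'finger_gap': np.float64(34.472)}
tool shift cm [-0.02 -0.01  3.43] moment [-0.02 -0.01  0.03]
```

```bash
python3 -m jog '[[0,0,1,0,0,0,0],[0,0,1,0,0,0,0],[0,0,1.4,0,0,0,0],[0,0,0,0,0,0,0]]' 
python3 -m jog '[[0,0,1.5,0,0,0,0],[0,0,1.5,0,0,0,0],[0,0,1.5,0,0,0,0],[0,0,0.5,0,0,0,0],[0,0,0.2,0,0,0,0],[0,0,0.2,0,0,0,0],[0,0,0,0,0,0,0]]' 
python3 -c "
from h import *
delta(*cellxy(6),103.3)
"
```

```text
clock: 24.1
eef_pos: [551.6, 185.3, 156.5]
eef_rot: [3.14, 0.004, -0.095]
wrist_force: [-0.2, 0.3, -3.4]
finger_gap: 34.6
clock: 24.8
eef_pos: [552.6, 185.7, 105.5]
eef_rot: [-3.141, -0.0, -0.095]
wrist_force: [-1.2, 1.1, -2.8]
finger_gap: 34.4
{'clock': np.float64(24.8), 'joints': array([0.261, 0.469, 1.531, 0.   , 1.142, 1.927]), 'eef_pos': array([552.604, 185.65 , 105.512]), 'eef_rot': array([-3.141, -0.   , -0.095]), 'wrist_force': array([-1.228,  1.116, -2.781]), 'finger_gap': np.float64(34.437)}
tool shift cm [ 0.01 -0.01  0.22] moment [ 0.21  0.49 -0.  ]
```

```bash
python3 -m jog '[[0,0,0.1,0,0,0,0],[0,0,0.1,0,0,0,0],[0,0,0.1,0,0,0,0],[0,0,0,0,0,0,0]]' 
python3 -m jog '[[0,0,0,0,0,0,60],[0,0,0,0,0,0,60],[0,0,0,0,0,0,60],[0,0,-1,0,0,0,60],[0,0,-2,0,0,0,60],[0,0,-4,0,0,0,60],[0,0,-4.5,0,0,0,60],[0,0,-3.5,0,0,0,60]]' 
python3 -m jog '[[0,4.8,0,0,0,0,100],[0,4.8,0,0,0,0,100],[0,4.8,0,0,0,0,100],[0,4.8,0,0,0,0,100],[0,4.8,0,0,0,0,100],[0,4.8,0,0,0,0,100],[0,0,0,0,0,0,100]]' 
python3 -c "
from m import *
ct=vision.camera('top');cs=vision.camera('scene')
for p,a,r in caps(ct,(375,150,445,260)): print('top',p,a,onz(ct,*p,119))
for p,a,r in caps(cs,(325,140,430,200)): print('scene',p,a,onz(cs,*p,110))
crop(ct,195,160,335,280,5,'pics/t4.png')
delta(652.3,-214.2,225)
"
```

```text
clock: 25.2
eef_pos: [553.0, 185.6, 103.3]
eef_rot: [-3.141, -0.001, -0.095]
wrist_force: [-4.3, -0.0, 6.1]
finger_gap: 34.5
clock: 26.0
eef_pos: [552.7, 185.6, 255.8]
eef_rot: [-3.141, -0.002, -0.095]
wrist_force: [0.3, 0.7, 0.9]
finger_gap: 56.4
clock: 26.7
eef_pos: [524.5, -105.7, 253.0]
eef_rot: [3.141, -0.001, -0.1]
wrist_force: [-0.1, 0.3, -0.5]
finger_gap: 93.9
top (np.float64(404.0), np.float64(173.2)) 105 [ 653.1 -214.7  119. ]
top (np.float64(403.1), np.float64(229.6)) 100 [ 485.4 -204.4  119. ]
scene (np.float64(343.9), np.float64(149.2)) 45 [ 654.1 -211.4  110. ]
{'clock': np.float64(26.8), 'joints': array([-0.26 ,  0.233,  1.495,  0.   ,  1.413,  1.408]), 'eef_pos': array([ 525.119, -101.799,  252.873]), 'eef_rot': array([-3.142e+00, -1.000e-03, -9.700e-02]), 'wrist_force': array([-0.286,  0.576,  0.55 ]), 'finger_gap': np.float64(93.85)}
tool shift cm [13.75  9.95  2.8 ] moment [0.07 0.01 0.04]
```

View pics/t4.png

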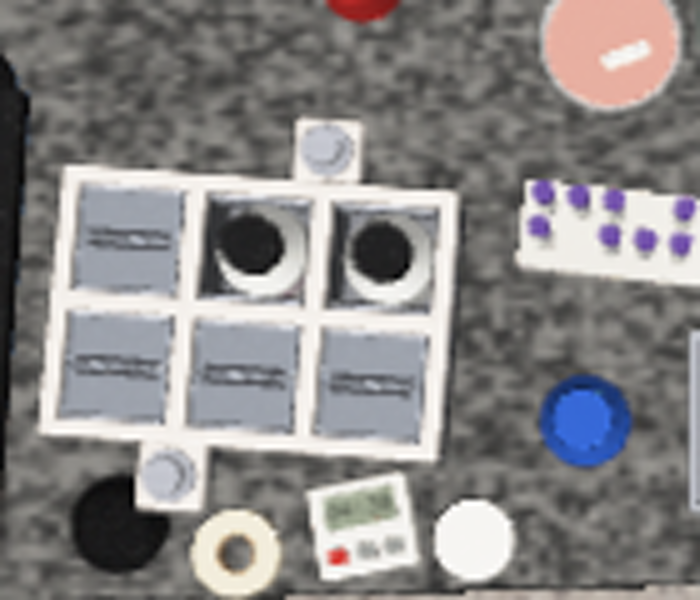

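```bash
python3 -c "
from h import *
ct=vision.camera('top');cs=vision.camera('scene')
print(tri(ct,(354,152),cs,(306,146)), tri(ct,(386,131),cs,(346,100)))
for p in ((337,165),(368,165),(352,182)): print(onz(ct,*p,80))
crop(cs,230,60,430,210,4,'pics/s5.png')
"
```

```text
[700.7 -62.9 206.6] [ 677.6 -153.2  345.6]
[690.5 -17.2  80. ]
[ 687.9 -112.4   80. ]
[636.6 -61.5  80. ]
```

View pics/s5.png

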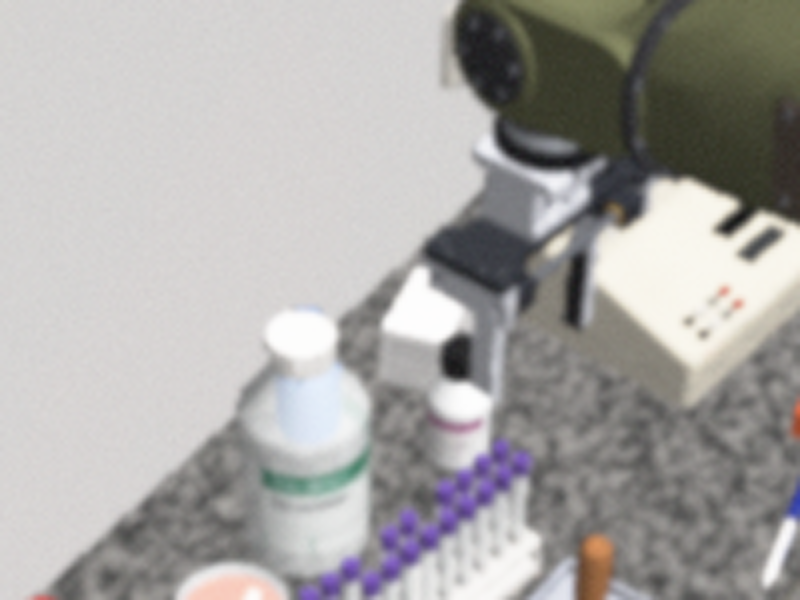

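```bash
python3 -m jog '[[0,4.5,0,0,0,0,100],[0,4.5,0,0,0,0,100],[4.5,1,0,0,0,0,100],[4.5,0,1,0,0,0,100],[4.5,0,2,0,0,0,100],[0,0,1,0,0,0,100],[0,0,0,0,0,0,100],[0,0,0,0,0,0,100]]' 
python3 -c "
from m import *
cs=vision.camera('scene');ct=vision.camera('top')
for p,a,r in caps(cs,(325,140,430,200)): print('scene',p,a,onz(cs,*p,110))
delta(652.5,-214,98)
"
```

```text
clock: 27.7
eef_pos: [650.0, -212.5, 213.7]
eef_rot: [3.141, -0.001, -0.094]
wrist_force: [-0.8, 0.2, -0.2]
finger_gap: 94.1
scene (np.float64(411.7), np.float64(148.3)) 507 [ 473.2 -345.7  110. ]
scene (np.float64(344.8), np.float64(149.2)) 61 [ 651.7 -213.1  110. ]
scene (np.float64(418.8), np.float64(183.2)) 441 [ 378.9 -214.3  110. ]
{'clock': np.float64(27.8), 'joints': array([-0.37 ,  0.604,  1.066,  0.   ,  1.469,  1.295]), 'eef_pos': array([ 649.935, -213.113,  214.958]), 'eef_rot': array([ 3.141e+00, -3.000e-03, -9.500e-02]), 'wrist_force': array([ 0.756, -0.071,  0.314]), 'finger_gap': np.float64(94.028)}
tool shift cm [ 0.23  0.05 11.7 ] moment [0.04 0.01 0.06]
```

```bash
python3 -m jog '[[0.2,0.05,4,0,0,0,100],[0,0,4,0,0,0,100],[0,0,3,0,0,0,100],[0,0,0.6,0,0,0,100],[0,0,0,0,0,0,80],[0,0,0,0,0,0,60],[0,0,0,0,0,0,60]]' 25
python3 -c "
from h import *
delta(652.5,-214,98)
"
```

```text
clock: 28.5
eef_pos: [652.8, -214.5, 98.8]
eef_rot: [3.141, -0.003, -0.095]
wrist_force: [0.2, 0.2, -0.5]
finger_gap: 73.4
{'clock': np.float64(28.5), 'joints': array([-0.371,  0.697,  1.188, -0.   ,  1.253,  1.295]), 'eef_pos': array([ 652.82 , -214.489,   98.779]), 'eef_rot': array([ 3.141e+00, -3.000e-03, -9.500e-02]), 'wrist_force': array([ 0.196,  0.197, -0.517]), 'finger_gap': np.float64(73.384)}
tool shift cm [-0.04 -0.05  0.08] moment [0.   0.02 0.04]
```

```bash
python3 -m jog '[[0,0,-0.05,0,0,0,40],[0,0,0,0,0,0,0],[0,0,0,0,0,0,0],[0,0,0,0,0,0,0],[0,0,0,0,0,0,0],[0,0,0,0,0,0,0],[0,0,0,0,0,0,0]]' 25
python3 -m jog '[[0,0,-2,0,0,0,0],[0,0,-4.5,0,0,0,0],[0,0,-4.5,0,0,0,0],[-1.5,0,-4.5,0,0,0,0],[-4,0,-2,0,0,0,0],[-4.5,0,0,0,0,0,0],[-4.5,0,0,0,0,0,0],[0,0,0,0,0,0,0]]' 
python3 -c "
from h import *
delta(*cellxy(2),270)
"
```

```text
clock: 29.2
eef_pos: [652.0, -214.2, 96.7]
eef_rot: [-3.142, 0.0, -0.095]
wrist_force: [0.2, -0.3, 0.4]
finger_gap: 34.3
clock: 30.0
eef_pos: [503.5, -199.6, 271.7]
eef_rot: [-3.141, 0.002, -0.096]
wrist_force: [0.3, -0.7, -1.9]
finger_gap: 34.6
{'clock': np.float64(30.0), 'joints': array([-0.445,  0.24 ,  1.443, -0.   ,  1.46 ,  1.222]), 'eef_pos': array([ 503.484, -199.612,  271.655]), 'eef_rot': array([-3.141e+00,  2.000e-03, -9.600e-02]), 'wrist_force': array([ 0.258, -0.667, -1.93 ]), 'finger_gap': np.float64(34.59)}
tool shift cm [ -6.52 -46.51   0.2 ] moment [ 0.02 -0.01  0.  ]
```

```bash
python3 -m jog '[[-0.6,-4.6,0,0,0,0,0],[-0.6,-4.6,0,0,0,0,0],[-0.6,-4.6,0,0,0,0,0],[-0.6,-4.6,0,0,0,0,0],[-0.6,-4.6,0,0,0,0,0],[-0.6,-4.6,0,0,0,0,0],[-0.6,-4.6,0,0,0,0,0],[-0.6,-4.6,0,0,0,0,0]]' 
python3 -m jog '[[-0.6,-4.6,0,0,0,0,0],[-0.6,-4.6,0,0,0,0,0],[0,0,0,0,0,0,0],[0,0,2,0,0,0,0],[0,0,3,0,0,0,0],[0,0,1,0,0,0,0],[0,0,0,0,0,0,0],[0,0,0,0,0,0,0]]' 
python3 -c "
from h import *
ori(YAW);delta(*cellxy(2),194)
"
```

```text
clock: 30.8
eef_pos: [494.7, 172.6, 271.8]
eef_rot: [-3.142, -0.0, -0.095]
wrist_force: [0.9, -1.3, -1.7]
finger_gap: 34.6
clock: 31.6
eef_pos: [492.2, 263.2, 213.0]
eef_rot: [-3.141, -0.001, -0.095]
wrist_force: [0.6, -0.3, -1.6]
finger_gap: 34.6
rotvec [-0.001 -0.001 -0.002]
{'clock': np.float64(31.6), 'joints': array([ 0.425,  0.312,  1.488, -0.   ,  1.341,  2.092]), 'eef_pos': array([492.214, 263.172, 212.974]), 'eef_rot': array([-3.141e+00, -1.000e-03, -9.500e-02]), 'wrist_force': array([ 0.559, -0.295, -1.619]), 'finger_gap': np.float64(34.6)}
tool shift cm [-0.95 -0.55  1.9 ] moment [ 0.    0.04 -0.01]
```

```bash
python3 -m jog '[[-0.9,-0.5,1.5,0,0,0,0],[0,0,0.4,0,0,0,0],[0,0,0,0,0,0,0],[0,0,0,0,0,0,0]]' 
python3 -c "
from h import *
delta(*cellxy(2),160)
"
```

```text
clock: 32.0
eef_pos: [483.8, 269.0, 193.8]
eef_rot: [-3.141, -0.001, -0.095]
wrist_force: [-0.5, 0.3, -2.2]
finger_gap: 34.4
{'clock': np.float64(32.0), 'joints': array([ 0.441,  0.317,  1.527, -0.   ,  1.297,  2.107]), 'eef_pos': array([483.766, 269.017, 193.781]), 'eef_rot': array([-3.141e+00, -1.000e-03, -9.500e-02]), 'wrist_force': array([-0.464,  0.299, -2.214]), 'finger_gap': np.float64(34.4)}
tool shift cm [-0.06 -0.05  3.38] moment [ 0.02 -0.01  0.01]
```

```bash
python3 -m jog '[[0,-0.05,1,0,0,0,0],[0,0,1,0,0,0,0],[0,0,1.4,0,0,0,0],[0,0,0,0,0,0,0]]' 
python3 -m jog '[[0,0,1.5,0,0,0,0],[0,0,1.5,0,0,0,0],[0,0,1.5,0,0,0,0],[0,0,0.5,0,0,0,0],[0,0,0.2,0,0,0,0],[0,0,0.1,0,0,0,0],[0,0,0,0,0,0,0]]' 
python3 -c "
from h import *
delta(*cellxy(2),102.7)
"
```

```text
clock: 32.4
eef_pos: [482.4, 269.0, 156.1]
eef_rot: [3.14, 0.003, -0.095]
wrist_force: [0.3, -0.0, -2.0]
finger_gap: 34.8
clock: 33.1
eef_pos: [483.4, 269.6, 106.2]
eef_rot: [-3.141, -0.0, -0.095]
wrist_force: [0.7, 0.1, -2.8]
finger_gap: 34.4
{'clock': np.float64(33.1), 'joints': array([0.443, 0.408, 1.618, 0.   , 1.114, 2.109]), 'eef_pos': array([483.413, 269.631, 106.194]), 'eef_rot': array([-3.141, -0.   , -0.095]), 'wrist_force': array([ 0.665,  0.085, -2.773]), 'finger_gap': np.float64(34.391)}
tool shift cm [-0.01  0.01  0.35] moment [ 0.05  0.02 -0.02]
```

```bash
python3 -m jog '[[0,0,0.15,0,0,0,0],[0,0,0.1,0,0,0,0],[0,0,0.1,0,0,0,0],[0,0,0.1,0,0,0,0],[0,0,0,0,0,0,0]]' 
python3 -m jog '[[0,0,0,0,0,0,60],[0,0,0,0,0,0,60],[0,0,0,0,0,0,60],[0,0,-1,0,0,0,60],[0,0,-2,0,0,0,60],[0,0,-4,0,0,0,60],[0,0,-4.5,0,0,0,60],[0,0,-3.5,0,0,0,60]]' 
python3 -m jog '[[0,4.8,0,0,0,0,100],[0,4.8,0,0,0,0,100],[0,4.8,0,0,0,0,100],[0,4.8,0,0,0,0,100],[0,0,0,0,0,0,100]]' 
python3 -c "
from m import *
ct=vision.camera('top');cs=vision.camera('scene')
crop(ct,195,160,335,280,5,'pics/t6.png')
crop(cs,230,160,430,310,4,'pics/s6.png')
"
```

```text
clock: 33.6
eef_pos: [483.8, 269.8, 102.9]
eef_rot: [-3.141, -0.002, -0.095]
wrist_force: [-3.7, -2.3, 13.9]
finger_gap: 34.5
clock: 34.4
eef_pos: [483.3, 269.6, 254.7]
eef_rot: [-3.14, -0.002, -0.095]
wrist_force: [0.6, 0.5, -1.4]
finger_gap: 56.3
clock: 34.9
eef_pos: [464.6, 74.4, 252.3]
eef_rot: [3.141, -0.001, -0.1]
wrist_force: [-0.6, 0.4, 0.3]
finger_gap: 92.2
```

View pics/t6.png

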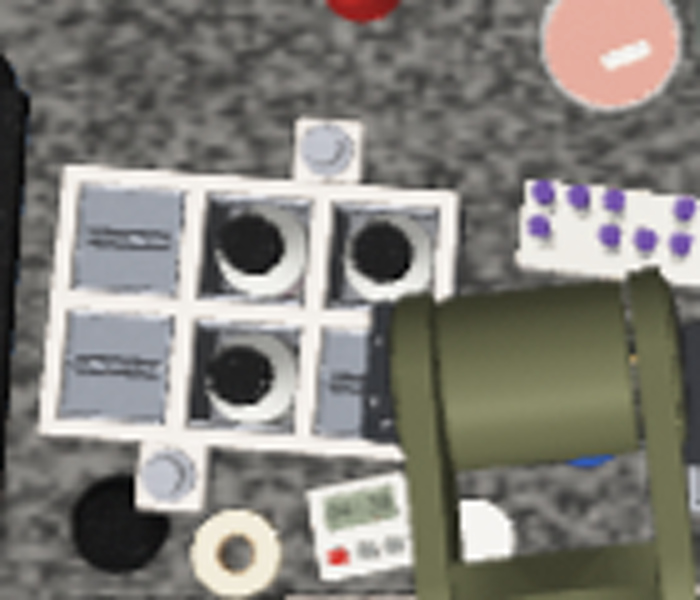

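View pics/s6.png

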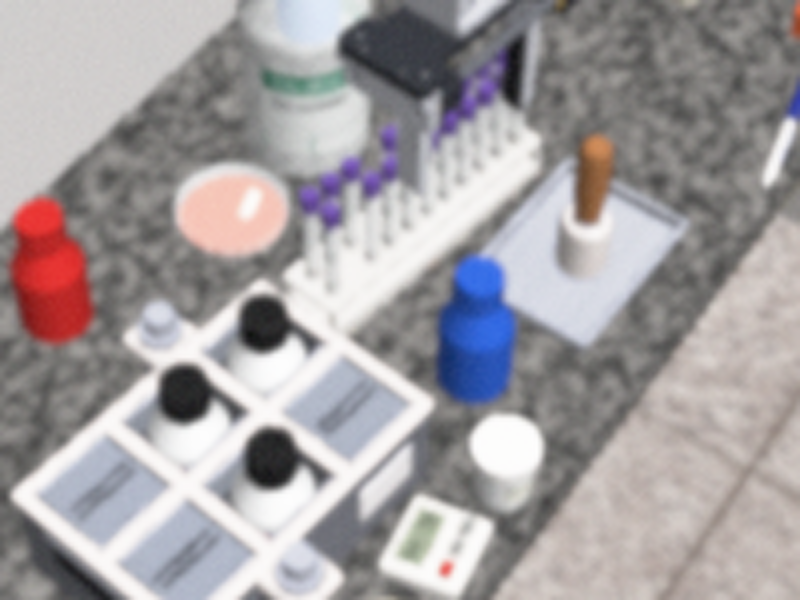

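```bash
python3 -m jog '[[0,4.5,0,0,0,0,100],[0,4.5,0,0,0,0,100],[0,4.5,0,0,0,0,100],[0,0,0,0,0,0,100],[0,0,0,0,0,0,100]]' 
python3 -c "
from h import *
cs=vision.camera('scene')
hsv=cv2.cvtColor(cs['color'],cv2.COLOR_BGR2HSV); m=cv2.inRange(hsv,(5,100,80),(20,255,255)); m[:150]=0;m[260:]=0;m[:,:340]=0;m[:,420:]=0
ys,xs=np.nonzero(m); print(len(xs),xs.min(),xs.max(),ys.min(),ys.max()); t=ys<ys.min()+5; u,v=xs[t].mean(),ys.min()+3; print(u,v,onz(cs,u,v,139))
for z in (70,90,110,125,135):
    # axis check along rows
    pass
for vv in range(ys.min(),ys.max(),3): print(vv,xs[ys==vv].mean().round(1), end='; ')
for z in (60,100,139): print(z,proj(cs,(441.5,-71.5,z)))
ori(YAW);delta(441.5,-71.5,160)
"
```

```text
clock: 35.5
eef_pos: [452.5, -55.5, 251.5]
eef_rot: [-3.141, -0.0, -0.096]
wrist_force: [0.1, -0.6, -0.3]
finger_gap: 94.0
132 375 382 194 214
378.5 197 [439.2 -67.5 139. ]
194 378.5; 197 378.5; 200 378.5; 203 378.5; 206 378.0; 209 377.0; 212 376.5; 60 (np.float64(376.1), np.float64(213.4))
100 (np.float64(377.3), np.float64(204.7))
139 (np.float64(378.5), np.float64(195.9))
rotvec [-0.    -0.    -0.001]
{'clock': np.float64(35.55), 'joints': array([-0.201,  0.052,  1.704,  0.   ,  1.385,  1.464]), 'eef_pos': array([452.505, -54.884, 251.399]), 'eef_rot': array([-3.141, -0.   , -0.094]), 'wrist_force': array([ 0.135,  0.151, -0.302]), 'finger_gap': np.float64(93.832)}
tool shift cm [-0.94  1.76  9.14] moment [0.03 0.05 0.01]
```

```bash
python3 -m jog '[[-0.9,1.7,0,0,0,0,100],[0,0,4,0,0,0,100],[0,0,4.5,0,0,0,100],[0,0,0,0,0,0,100],[0,0,0,0,0,0,100]]' 
python3 -c "
from h import *
delta(441.5,-71.5,68)
cs=vision.camera('scene');crop(cs,300,130,450,250,5,'pics/s7.png')
"
```

```text
clock: 36.05
eef_pos: [442.1, -71.0, 167.4]
eef_rot: [-3.141, 0.0, -0.093]
wrist_force: [-1.5, -0.9, 0.9]
finger_gap: 93.8
{'clock': np.float64(36.05), 'joints': array([-0.241,  0.11 ,  1.843,  0.   ,  1.189,  1.423]), 'eef_pos': array([442.137, -70.974, 167.377]), 'eef_rot': array([-3.141,  0.   , -0.093]), 'wrist_force': array([-1.487, -0.915,  0.885]), 'finger_gap': np.float64(93.822)}
tool shift cm [-0.06  0.06  9.94] moment [ 0.01  0.03 -0.01]
```

View pics/s7.png

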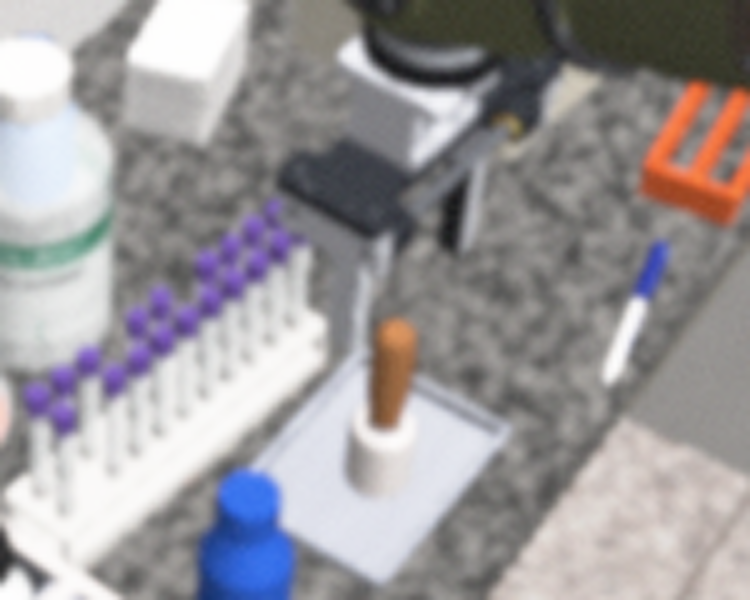

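```bash
python3 -m jog '[[-0.05,0.05,3,0,0,0,100],[0,0,4,0,0,0,100],[0,0,2.7,0,0,0,100],[0,0,0,0,0,0,60],[0,0,0,0,0,0,40],[0,0,0,0,0,0,30],[0,0,0,0,0,0,0],[0,0,0,0,0,0,0]]' 60
python3 -m jog '[[0,0,0,0,0,0,0],[0,0,0,0,0,0,0],[0,0,0,0,0,0,0],[0,0,0,0,0,0,0]]' 60
python3 -c "
from h import *
delta(441.5,-71.5,68)
cs=vision.camera('scene');crop(cs,300,130,450,250,5,'pics/s8.png')
"
```

```text
clock: 36.9
eef_pos: [441.6, -72.6, 70.3]
eef_rot: [3.141, -0.002, -0.095]
wrist_force: [0.3, 0.1, -0.0]
finger_gap: 57.2
clock: 37.3
eef_pos: [441.0, -72.5, 69.2]
eef_rot: [-3.142, 0.0, -0.095]
wrist_force: [-0.3, -0.4, -1.8]
finger_gap: 26.8
{'clock': np.float64(37.3), 'joints': array([-0.245,  0.248,  1.94 ,  0.   ,  0.953,  1.421]), 'eef_pos': array([441.016, -72.477,  69.247]), 'eef_rot': array([-3.142,  0.   , -0.095]), 'wrist_force': array([-0.266, -0.419, -1.751]), 'finger_gap': np.float64(26.797)}
tool shift cm [ 0.04 -0.1   0.12] moment [-0.06  0.01  0.02]
```

View pics/s8.png

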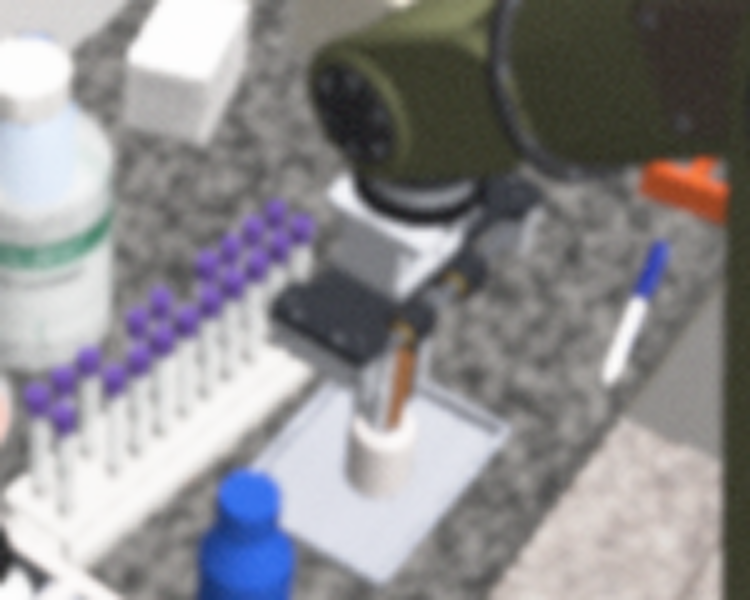

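```bash
python3 -m jog '[[0,0,-2,0,0,0,0],[0,0,-4.5,0,0,0,0],[0,0,-4.5,0,0,0,0],[0,0,-4.5,0,0,0,0],[0,0,-3,0,0,0,0],[0,0,0,0,0,0,0]]' 60
python3 -c "
from h import *
ct=vision.camera('top');cs=vision.camera('scene')
for a,b in (((229,254),(305.1,300.1)),((259.8,189),(270.4,239.1))):
    print(onz(ct,*a,112.5),onz(cs,*b,112.5),tri(ct,a,cs,b))
crop(ct,215,240,245,270,20,'pics/pf.png');crop(ct,245,175,275,205,20,'pics/pb.png')
crop(cs,285,280,325,320,15,'pics/sf.png');crop(cs,250,220,290,260,15,'pics/sb.png')
import cv2
a=[cv2.imread('pics/%s.png'%k) for k in('pf','pb')];cv2.imwrite('pics/p2.png',cv2.resize(np.hstack(a),(800,400)))
a=[cv2.imread('pics/%s.png'%k) for k in('sf','sb')];cv2.imwrite('pics/q2.png',cv2.resize(np.hstack(a),(800,400)))
st()
"
```

```text
clock: 37.95
eef_pos: [442.2, -72.7, 257.9]
eef_rot: [3.141, -0.006, -0.095]
wrist_force: [0.9, -0.7, -3.0]
finger_gap: 26.4
[428.  309.6 112.5] [420.2 318.  112.5] [426.8 311.9  97.8]
[618.4 216.5 112.5] [612.6 220.3 112.5] [618.1 216.7 104.9]
{'clock': np.float64(38.05), 'joints': array([-0.245,  0.03 ,  1.723, -0.   ,  1.39 ,  1.421]), 'eef_pos': array([440.788, -72.427, 253.479]), 'eef_rot': array([-3.142e+00,  1.000e-03, -9.500e-02]), 'wrist_force': array([ 0.218, -0.121, -3.201]), 'finger_gap': np.float64(26.774)}
```

View pics/p2.png

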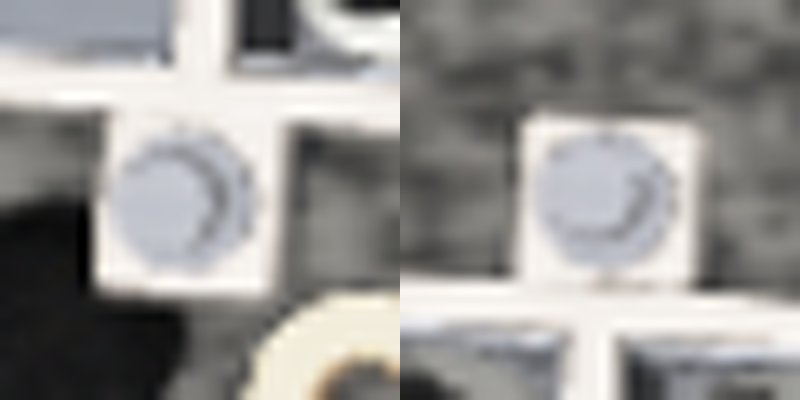

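View pics/q2.png

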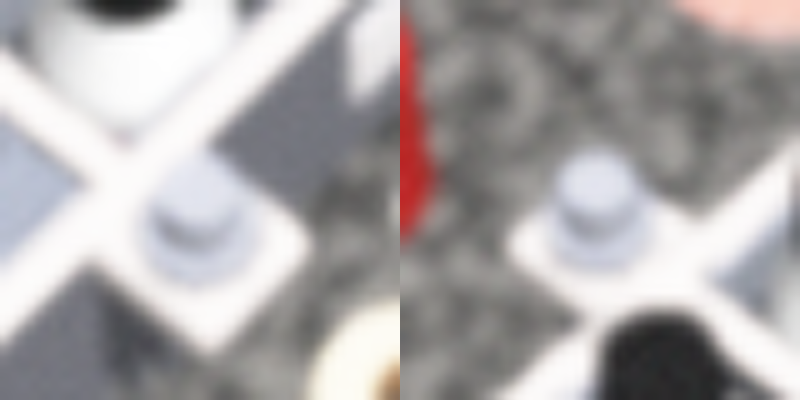

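```bash
python3 -c "
from h import *
ct=vision.camera('top');cs=vision.camera('scene')
for a,co,b in (((227.1,254.9),(228.3,254.5),(304.3,298)),((258.8,189.1),(260.1,189.5),(269.2,237.3))):
    print(onz(ct,*a,112.5),onz(ct,*co,96),onz(cs,*b,112.5),tri(ct,a,cs,b))
c,s=np.cos(YAW),np.sin(YAW)
for l in ((-99,38.5),(99,-38.5)): print(C+np.array([[c,-s],[s,c]])@np.array(l))
delta(426.5,313.5,255)
"
```

```text
[425.5 315.2 112.5] [426.5 315.1  96. ] [425.4 314.4 112.5] [425.3 314.9 113.4]
[618.1 219.4 112.5] [619.  217.8  96. ] [619.3 217.3 112.5] [617.7 219.  115.5]
[426.62693351 313.57485304]
[616.57306649 218.42514696]
{'clock': np.float64(38.15), 'joints': array([-0.245,  0.031,  1.724,  0.   ,  1.39 ,  1.421]), 'eef_pos': array([440.438, -72.337, 252.51 ]), 'eef_rot': array([-3.141e+00,  3.000e-03, -9.500e-02]), 'wrist_force': array([ 0.375, -0.221, -2.83 ]), 'finger_gap': np.float64(26.293)}
tool shift cm [ -5.06 -38.28  -0.22] moment [ 0.01 -0.    0.01]
```

```bash
python3 -m jog '[[-0.5,-4.5,0,0,0,0,0],[-0.6,-4.5,0,0,0,0,0],[-0.6,-4.5,0,0,0,0,0],[-0.6,-4.5,0,0,0,0,0],[-0.6,-4.5,0,0,0,0,0],[-0.6,-4.5,0,0,0,0,0],[-0.6,-4.5,0,0,0,0,0],[-0.6,-4.5,0,0,0,0,0]]' 
python3 -m jog '[[-0.4,-2.5,0,0,0,0,0],[0,0,2,0,0,0,0],[0,0,3,0,0,0,0],[0,0,0,0,0,0,0],[0,0,0,0,0,0,0]]' 
python3 -c "
from h import *
ori(YAW);delta(425.9,314.5,179)
"
```

```text
clock: 38.95
eef_pos: [427.6, 292.1, 252.6]
eef_rot: [3.14, 0.002, -0.095]
wrist_force: [1.4, 0.4, -1.9]
finger_gap: 26.3
clock: 39.45
eef_pos: [426.7, 315.4, 203.9]
eef_rot: [3.14, 0.002, -0.095]
wrist_force: [-0.3, -0.8, -1.6]
finger_gap: 26.6
rotvec [ 0.001  0.002 -0.002]
{'clock': np.float64(39.45), 'joints': array([0.567, 0.259, 1.577, 0.   , 1.308, 2.234]), 'eef_pos': array([426.712, 315.4  , 203.888]), 'eef_rot': array([ 3.14e+00,  2.00e-03, -9.50e-02]), 'wrist_force': array([-0.322, -0.798, -1.593]), 'finger_gap': np.float64(26.635)}
tool shift cm [-0.07  0.09  2.49] moment [ 0.06 -0.04 -0.01]
```

```bash
python3 -m jog '[[0,0,1,0,0,0,0],[0,0,1,0,0,0,0],[0,0,0.2,0,0,0,0],[0,0,0.2,0,0,0,0],[0,0,0,0,0,0,0],[0,0,0,0,0,0,0]]' 
python3 -c "
from h import *
delta(425.9,314.5,164.5)
cs=vision.camera('scene');crop(cs,230,180,390,340,4,'pics/s9.png')
"
```

```text
clock: 40.05
eef_pos: [427.0, 315.7, 180.6]
eef_rot: [-3.141, -0.0, -0.095]
wrist_force: [-0.0, 0.2, -3.6]
finger_gap: 26.2
{'clock': np.float64(40.05), 'joints': array([0.568, 0.279, 1.607, 0.   , 1.255, 2.234]), 'eef_pos': array([427.007, 315.702, 180.589]), 'eef_rot': array([-3.141, -0.   , -0.095]), 'wrist_force': array([-0.044,  0.186, -3.554]), 'finger_gap': np.float64(26.235)}
tool shift cm [-0.1   0.13  1.61] moment [0.06 0.03 0.01]
```

View pics/s9.png

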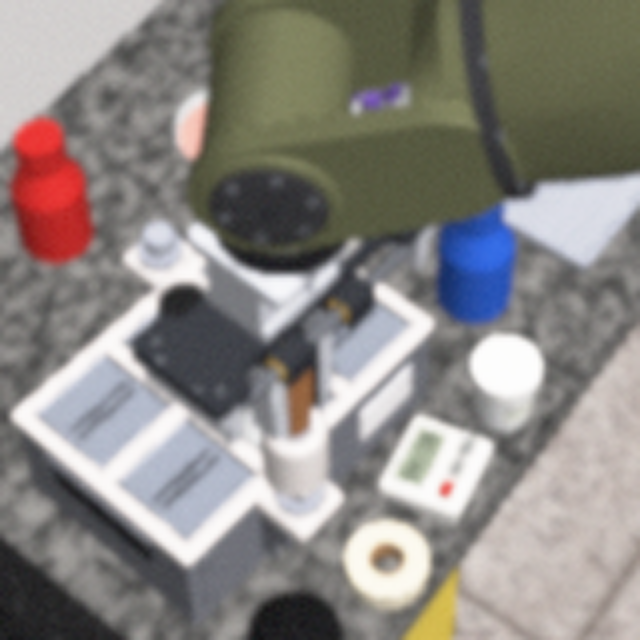

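```bash
python3 -m jog '[[-0.1,0.1,0.3,0,0,0,0],[0,0,0.3,0,0,0,0],[0,0,0.3,0,0,0,0],[0,0,0.3,0,0,0,0],[0,0,0,0,0,0,0]]' 
python3 -c "
from h import *
delta(425.9,314.5,164.5)
"
```

```text
clock: 40.6
eef_pos: [426.3, 315.1, 169.3]
eef_rot: [-3.14, -0.002, -0.095]
wrist_force: [0.8, 0.7, 4.9]
finger_gap: 26.3
{'clock': np.float64(40.6), 'joints': array([0.567, 0.287, 1.625, 0.   , 1.227, 2.233]), 'eef_pos': array([426.304, 315.108, 169.264]), 'eef_rot': array([-3.14e+00, -2.00e-03, -9.50e-02]), 'wrist_force': array([0.792, 0.656, 4.95 ]), 'finger_gap': np.float64(26.251)}
tool shift cm [-0.04  0.07  0.48] moment [ 0.26 -0.15  0.07]
```

```bash
python3 -m jog '[[0,0,0.2,0,0,0,0],[0,0,0.2,0,0,0,0],[0,0,0.1,0,0,0,0],[0,0,0,0,0,0,0]]'; python3 -m jog '[[0,0,0.1,0,0,0,0],[0,0,0,0,0,0,0]]' 
```

```text
clock: 41.0
eef_pos: [426.4, 315.1, 164.7]
eef_rot: [-3.14, -0.002, -0.095]
wrist_force: [-0.9, -0.6, 9.1]
finger_gap: 26.5
clock: 41.2
eef_pos: [426.5, 315.2, 164.6]
eef_rot: [-3.139, -0.003, -0.095]
wrist_force: [-2.0, -1.9, 18.2]
finger_gap: 26.4
```

```bash
python3 -m jog '[[0,0,0.1,0,0,0,0],[0,0,0,0,0,0,0]]';  python3 -m jog '[[0,0,0.1,0,0,0,0],[0,0,0,0,0,0,0]]' 
```

```text
clock: 41.4
eef_pos: [426.6, 315.2, 164.5]
eef_rot: [-3.139, -0.004, -0.095]
wrist_force: [-6.6, -4.4, 26.1]
finger_gap: 26.4
clock: 41.6
eef_pos: [426.8, 315.3, 164.4]
eef_rot: [-3.138, -0.004, -0.095]
wrist_force: [-7.8, -6.2, 36.2]
finger_gap: 26.2
```

```bash
python3 -m jog '[[0,0,-1,0,0,0,0],[0,0,-3,0,0,0,0],[0,0,-4,0,0,0,0],[0,0,-2,0,0,0,0],[0,0,0,0,0,0,0]]'
python3 -c "
from h import *
ori(YAW);delta(618.4,218.3,255)
cs=vision.camera('scene');crop(cs,270,270,350,330,10,'pics/s10.png')
"
```

```text
clock: 42.1
eef_pos: [426.5, 315.2, 262.9]
eef_rot: [-3.139, -0.004, -0.095]
wrist_force: [-0.7, 0.8, -2.7]
finger_gap: 27.0
rotvec [-0.003 -0.004 -0.002]
{'clock': np.float64(42.1), 'joints': array([0.567, 0.214, 1.495, 0.   , 1.428, 2.233]), 'eef_pos': array([426.475, 315.174, 262.877]), 'eef_rot': array([-3.139, -0.004, -0.095]), 'wrist_force': array([-0.738,  0.772, -2.715]), 'finger_gap': np.float64(27.039)}
tool shift cm [20.02  7.82  0.84] moment [ 0.03 -0.    0.02]
```

View pics/s10.png

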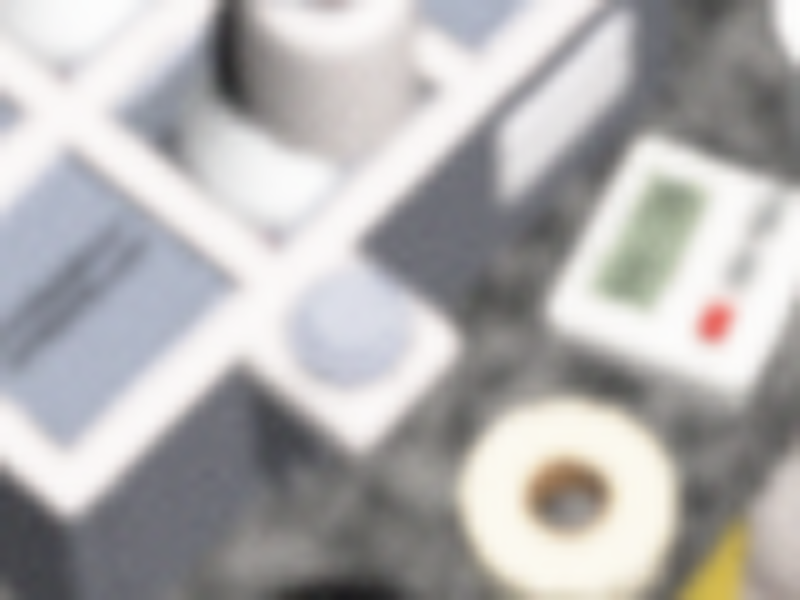

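Front pin is flush with its collar. On to the back one.

```bash
python3 -m jog '[[4,1.5,0,0,0,0,0],[4,1.6,0,0,0,0,0],[4,1.6,0,0,0,0,0],[4,1.6,0,0,0,0,0],[4,1.5,0,0,0,0,0],[0,0,3,0,0,0,0],[0,0,2,0,0,0,0],[0,0,0,0,0,0,0]]'
python3 -c "
from h import *
ori(YAW);delta(618.4,218.3,180.5)
"
```

```text
clock: 42.95
eef_pos: [616.0, 217.3, 204.6]
eef_rot: [3.138, 0.008, -0.096]
wrist_force: [-1.0, -0.9, -3.7]
finger_gap: 26.6
rotvec [ 0.003  0.008 -0.002]
{'clock': np.float64(42.95), 'joints': array([0.283, 0.542, 1.184, 0.   , 1.424, 1.95 ]), 'eef_pos': array([615.977, 217.314, 204.596]), 'eef_rot': array([ 3.138,  0.008, -0.096]), 'wrist_force': array([-0.98 , -0.898, -3.659]), 'finger_gap': np.float64(26.643)}
tool shift cm [ 0.25 -0.13  2.41] moment [0.04 0.04 0.05]
```

```bash
python3 -m jog '[[0.1,-0.1,1,0,0,0,0],[0,0,1,0,0,0,0],[0,0,0.2,0,0,0,0],[0,0,0,0,0,0,0],[0,0,0,0,0,0,0]]' 
python3 -c "
from h import *
ori(YAW);delta(618.4,218.3,164.5)
cs=vision.camera('scene');crop(cs,230,180,330,280,6,'pics/s11.png')
"
```

```text
clock: 43.45
eef_pos: [618.7, 219.1, 188.9]
eef_rot: [-3.141, -0.001, -0.095]
wrist_force: [0.7, 0.8, -1.9]
finger_gap: 26.5
rotvec [-0.    -0.001 -0.002]
{'clock': np.float64(43.45), 'joints': array([ 0.285,  0.553,  1.203, -0.   ,  1.385,  1.95 ]), 'eef_pos': array([618.707, 219.098, 188.913]), 'eef_rot': array([-3.141e+00, -1.000e-03, -9.500e-02]), 'wrist_force': array([ 0.712,  0.795, -1.914]), 'finger_gap': np.float64(26.481)}
tool shift cm [-0.03  0.08  2.44] moment [-0.   -0.   -0.03]
```

View pics/s11.png

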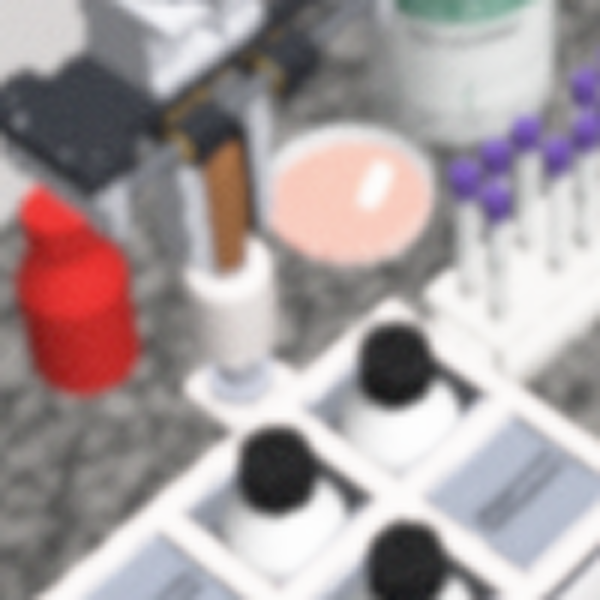

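```bash
python3 -m jog '[[0,0,0.3,0,0,0,0],[0,0,0.3,0,0,0,0],[0,0,0.3,0,0,0,0],[0,0,0.3,0,0,0,0],[0,0,0.3,0,0,0,0],[0,0,0,0,0,0,0]]' ; python3 -m jog '[[0,0,0.2,0,0,0,0],[0,0,0.2,0,0,0,0],[0,0,0,0,0,0,0]]'
```

```text
clock: 44.1
eef_pos: [618.6, 219.0, 174.1]
eef_rot: [-3.141, -0.001, -0.095]
wrist_force: [-1.6, -0.6, 4.6]
finger_gap: 26.6
clock: 44.4
eef_pos: [618.7, 219.0, 170.5]
eef_rot: [-3.141, -0.001, -0.095]
wrist_force: [-2.7, -1.1, 6.7]
finger_gap: 26.4
```

```bash
python3 -m jog '[[0,0,0.2,0,0,0,0],[0,0,0.2,0,0,0,0],[0,0,0.2,0,0,0,0],[0,0,0,0,0,0,0]]' ; python3 -m jog '[[0,0,0.1,0,0,0,0],[0,0,0,0,0,0,0]]'
```

```text
clock: 44.8
eef_pos: [618.7, 219.0, 164.7]
eef_rot: [-3.141, -0.001, -0.095]
wrist_force: [-3.4, 0.0, 9.4]
finger_gap: 26.5
clock: 45.0
eef_pos: [618.8, 219.0, 164.7]
eef_rot: [-3.141, -0.002, -0.095]
wrist_force: [-6.1, -1.6, 15.8]
finger_gap: 26.6
```

```bash
python3 -m jog '[[0,0,0.1,0,0,0,0],[0,0,0,0,0,0,0]]' ; python3 -m jog '[[0,0,0.15,0,0,0,0],[0,0,0,0,0,0,0]]'
python3 -m jog '[[0,0,-1,0,0,0,0],[0,0,-3,0,0,0,0],[0,0,-4,0,0,0,0],[0,0,-2,0,0,0,0],[0,0,0,0,0,0,0]]'
python3 -c "
from h import *
ori(YAW);delta(441.5,-72,255)
ct=vision.camera('top');crop(ct,195,160,335,280,5,'pics/t12.png')
"
```

```text
clock: 45.2
eef_pos: [618.9, 219.0, 164.6]
eef_rot: [-3.141, -0.003, -0.095]
wrist_force: [-9.9, -3.3, 21.4]
finger_gap: 26.6
clock: 45.4
eef_pos: [619.0, 219.0, 164.5]
eef_rot: [-3.14, -0.004, -0.095]
wrist_force: [-11.6, -4.4, 32.3]
finger_gap: 26.5
clock: 45.9
eef_pos: [619.4, 219.2, 262.9]
eef_rot: [-3.14, -0.005, -0.095]
wrist_force: [0.1, 0.0, -1.5]
finger_gap: 26.2
rotvec [-0.002 -0.005 -0.002]
{'clock': np.float64(45.9), 'joints': array([0.284, 0.515, 1.092, 0.   , 1.53 , 1.95 ]), 'eef_pos': array([619.384, 219.23 , 262.855]), 'eef_rot': array([-3.14 , -0.005, -0.095]), 'wrist_force': array([ 0.139,  0.048, -1.545]), 'finger_gap': np.float64(26.188)}
tool shift cm [-14.94  30.68   0.65] moment [-0.   -0.01 -0.  ]
```

```bash
python3 -m jog '[[-1.8,3.7,0,0,0,0,0],[-1.8,3.8,0,0,0,0,0],[-1.8,3.8,0,0,0,0,0],[-1.8,3.8,0,0,0,0,0],[-1.8,3.8,0,0,0,0,0],[-1.8,3.8,0,0,0,0,0],[-1.8,3.8,0,0,0,0,0],[-1.8,3.8,0,0,0,0,0]]'
python3 -m jog '[[0,0,0,0,0,0,0],[0,0,4,0,0,0,0],[0,0,4,0,0,0,0],[0,0,0,0,0,0,0],[0,0,0,0,0,0,0]]'
python3 -c "
from h import *
ori(YAW);delta(441.5,-72,90)
ct=vision.camera('top');crop(ct,195,160,335,280,5,'pics/t13.png')
cs=vision.camera('scene');crop(cs,230,160,430,310,4,'pics/s13.png')
"
```

```text
clock: 46.75
eef_pos: [444.7, -70.0, 257.7]
eef_rot: [-3.141, 0.003, -0.095]
wrist_force: [0.0, -1.1, -2.0]
finger_gap: 26.4
clock: 47.25
eef_pos: [446.3, -68.6, 179.8]
eef_rot: [-3.141, 0.002, -0.095]
wrist_force: [1.3, 1.0, -1.7]
finger_gap: 26.3
rotvec [-0.     0.002 -0.001]
{'clock': np.float64(47.25), 'joints': array([-0.234,  0.105,  1.817,  0.   ,  1.221,  1.432]), 'eef_pos': array([446.344, -68.648, 179.809]), 'eef_rot': array([-3.141e+00,  2.000e-03, -9.500e-02]), 'wrist_force': array([ 1.318,  0.968, -1.687]), 'finger_gap': np.float64(26.299)}
tool shift cm [-0.44  0.38  8.98] moment [ 0.09 -0.03 -0.03]
```

View pics/s13.png

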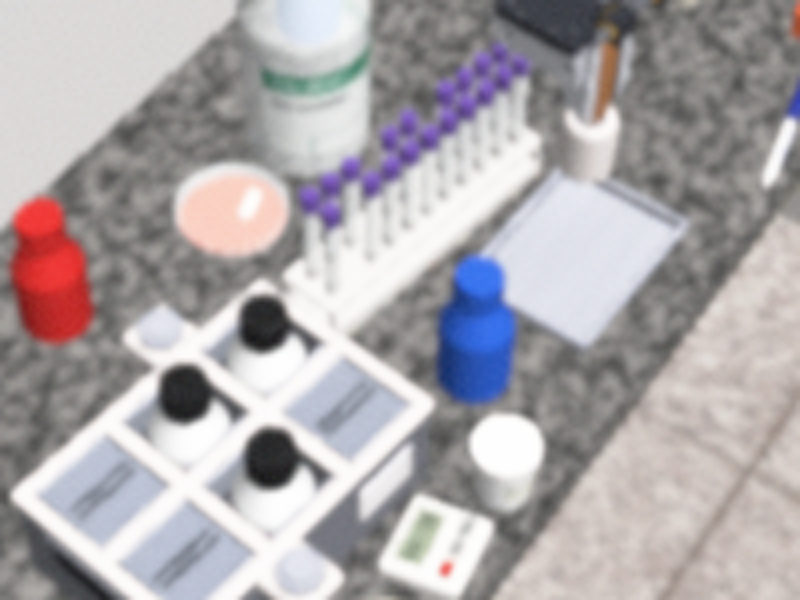

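```bash
python3 -m jog '[[-0.4,0.4,3,0,0,0,0],[0,0,3,0,0,0,0],[0,0,3,0,0,0,0],[0,0,0.6,0,0,0,0],[0,0,0,0,0,0,0],[0,0,0,0,0,0,0]]'
python3 -c "
from h import *
ori(YAW);delta(441.5,-72,69.2)"
```

```text
clock: 47.95
eef_pos: [443.2, -72.8, 85.6]
eef_rot: [3.141, -0.003, -0.095]
wrist_force: [0.3, -0.4, -2.0]
finger_gap: 26.1
rotvec [ 0.    -0.003 -0.002]
{'clock': np.float64(47.95), 'joints': array([-0.244,  0.224,  1.924, -0.   ,  0.991,  1.421]), 'eef_pos': array([443.151, -72.785,  85.606]), 'eef_rot': array([ 3.141e+00, -3.000e-03, -9.500e-02]), 'wrist_force': array([ 0.297, -0.374, -1.965]), 'finger_gap': np.float64(26.081)}
tool shift cm [-0.18 -0.06  1.64] moment [0.04 0.01 0.03]
```

```bash
python3 -m jog '[[0,0,0.5,0,0,0,0],[0,0,0.4,0,0,0,0],[0,0,0.2,0,0,0,0],[0,0,0.2,0,0,0,0],[0,0,0,0,0,0,0],[0,0,0,0,0,0,0]]'
python3 -c "
from h import *
ori(YAW);delta(441.5,-72,69.2)"
```

```text
clock: 48.55
eef_pos: [442.1, -72.6, 70.8]
eef_rot: [-3.142, 0.0, -0.095]
wrist_force: [-0.3, 0.7, -1.8]
finger_gap: 26.6
rotvec [-0.     0.    -0.002]
{'clock': np.float64(48.55), 'joints': array([-0.245,  0.248,  1.936,  0.   ,  0.958,  1.421]), 'eef_pos': array([442.083, -72.583,  70.814]), 'eef_rot': array([-3.142,  0.   , -0.095]), 'wrist_force': array([-0.264,  0.691, -1.763]), 'finger_gap': np.float64(26.587)}
tool shift cm [-0.06 -0.05  0.16] moment [ 0.03  0.02 -0.01]
```

```bash
python3 -m jog '[[0,0,0.1,0,0,0,0],[0,0,0.05,0,0,0,0],[0,0,0.05,0,0,0,0],[0,0,0,0,0,0,0],[0,0,0,0,0,0,0]]'
```

```text
clock: 49.05
eef_pos: [442.2, -72.6, 69.2]
eef_rot: [3.142, -0.0, -0.095]
wrist_force: [-2.6, 0.7, 6.1]
finger_gap: 26.5
```

```bash
python3 -m jog '[[0,0,0,0,0,0,35],[0,0,0,0,0,0,60],[0,0,0,0,0,0,80],[0,0,0,0,0,0,80],[0,0,-1,0,0,0,80],[0,0,-3,0,0,0,80],[0,0,-4,0,0,0,80],[0,0,-4.5,0,0,0,80]]'
python3 -m jog '[[0,0,-4.5,0,0,0,80],[0,4,0,0,0,0,80],[0,4.5,0,0,0,0,80],[0,4.5,0,0,0,0,80],[0,4.5,0,0,0,0,80],[0,4.5,0,0,0,0,80],[0,0,0,0,0,0,80],[0,0,0,0,0,0,80]]'
python3 -c "
from h import *
st()
ct=vision.camera('top');crop(ct,195,120,435,280,3,'pics/t14.png')
cs=vision.camera('scene');crop(cs,230,130,430,330,3,'pics/s14.png')
"
```

```text
clock: 49.85
eef_pos: [441.4, -72.4, 195.5]
eef_rot: [-3.141, 0.001, -0.095]
wrist_force: [-0.2, -0.2, -0.2]
finger_gap: 74.9
clock: 50.65
eef_pos: [420.8, -292.0, 239.0]
eef_rot: [-3.141, 0.0, -0.097]
wrist_force: [0.5, 0.6, -0.1]
finger_gap: 75.2
{'clock': np.float64(50.65), 'joints': array([-0.678,  0.19 ,  1.578,  0.   ,  1.373,  0.989]), 'eef_pos': array([ 420.791, -291.977,  239.044]), 'eef_rot': array([-3.141,  0.   , -0.097]), 'wrist_force': array([ 0.502,  0.621, -0.095]), 'finger_gap': np.float64(75.154)}
```

View pics/s14.png

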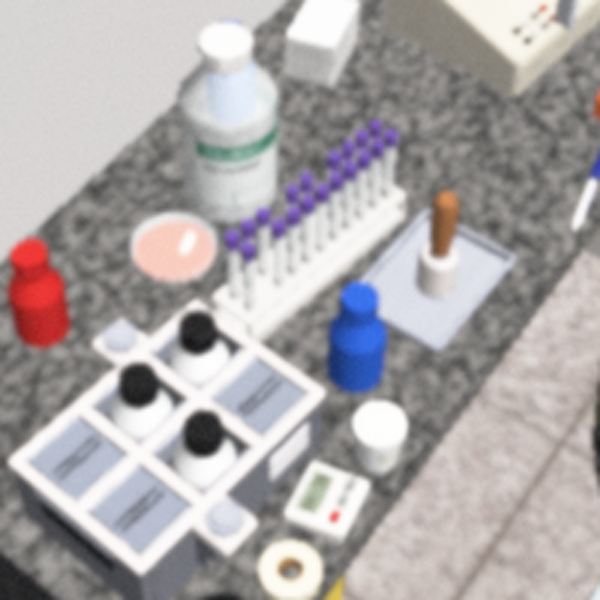

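View pics/t14.png

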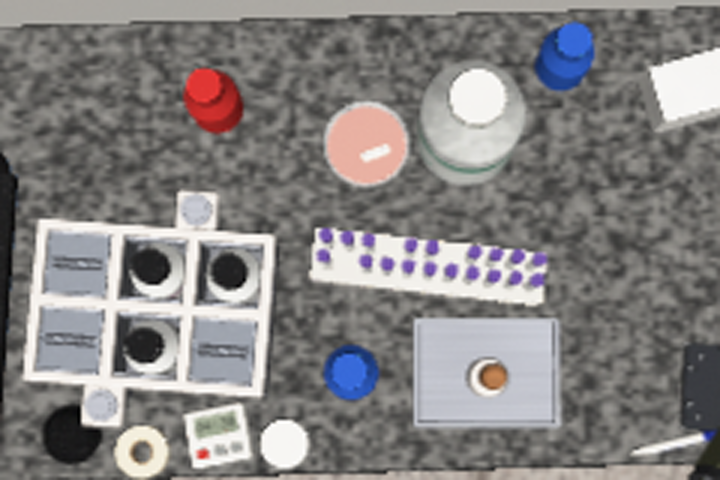

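```bash
python3 -c "
from cell import order; print(order.sign_off())"
```

```text
the job is handed in; nothing more can be done
None
```

The job is finished and handed in at about 51 s of the 210 s allowed; sign-off gave no verdict.

- **Finding the empty cells:** I felt all six cells with the closed fingers. Cells 1, 3 and 4 stopped them at jar height (58 mm). Cells 2, 5 and 6 let them through to 54 mm without resistance.
- **Bottles:** The three white bottles with black caps now stand in cells 5, 6 and 2. Each touched its cell floor at the expected height with a light upward force (6 to 14 N). No other such bottle was left on the counter in the last pictures. None of the bottles was seen to have been knocked aside.
- **Pins:** I pressed both pins down with the mallet until they stopped, which matched the fully-down height. The force then rose to about 32–36 N with no further movement, and the pictures show both heads down at their collars.
- **Mallet:** It stands upright on its steel tray, where it was at the start.

The last pictures show the specimen cup, timer, dish and the red and blue look-alikes where they were. The arm is clear and touching nothing. My first picture readings of the pin positions differed by 6–9 mm between the two cameras. I measured them again more closely to within about 2 mm before using the mallet. No other check failed or disagreed.

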